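# Swing a microscope boom to its index stud and re-clamp it

## Robot

A 7-joint arm with a two-finger parallel gripper is mounted at the origin on the work surface. World frame = base frame: x ahead of the robot, y to its left, z up, the work surface at z = 0. Lengths are in m, angles in rad, forces in N, time in s.
With the tool pointing down it reaches from about 0.4 to 0.85 m from the base axis. Payload 4.5 kg.
Tool frame: the origin (TCP) lies at the very end of the fingers, on their centre line; the grasp point (between the pads) lies ctrl.hold_point_z behind it (ctrl.hold_point_z is the distance from the TCP to the grasp point, in m); z points along the fingers, y is the direction in which the jaws open and shut (so a half turn about z gives the same grasp; the last joint's range is limited). The gripper opens to 88 mm and grips with 3 to 60 N. Pads are 18 mm wide; open, the fingers measure 123 mm over their backs; the gripper's body (75 mm by 187 mm) begins 45 mm behind the grasp point.
Start: joints at [1.194, 0.689, -0.195, 1.565, 0.157, 0.902, -0.215], TCP at [0.25, -0.573, 0.204] pointing down, gripper open.
Joint ranges: [-3.01, 3.01], [-0.46, 2.08], [-1.47, 1.51], [0.13, 2.56], [-1, 4.14], [0.04, 2.09], [-2.66, 2.66]. Speed limits (rad/s): [2.57, 2.57, 3.14, 3.14, 3.14, 3.14, 3.14].

## Interface

Orientations are given as a unit quaternion [x, y, z, w].
In Python, from station import status, get_image, order, ctrl gives the robot as it stands.
- The arm moves only by the tool arm_command, never from a script. Its arguments are lists of equal length, an entry for each row: "delta_pos": the shift along the world's x, y, z scaled (see below), a list of three; "twist": the turn, a rotation vector about the world's x, y, z scaled (see below), a list of three. In form: {"delta_pos": [[tx, ty, tz], ...], "twist": [[ax, ay, az], ...]}. A call has 1 to 12 rows; each row is the pose to reach, as a shift and turn from the pose commanded when the call began; what a row does not reach only later rows make up. The controller multiplies each number of a shift by 400 mm and each number of a turn by 1.5 rad. A row lasts 1/10 s, in which the tool goes at most 50 mm and 8.59 degrees, less where a joint would pass 70% of its speed; a pose out of reach is approached as far as the arm can. A call with a number of a shift or a turn outside -1 to 1 is refused whole. A call with a gripper value outside its range is refused whole. "grip" is the gripper command: -1 is shut, 1 is fully open, values between are in proportion, set as the call begins (left out, the last holds). The fingers move at their own pace and stop on an object; the grip force is fixed at half the most. Time passes only in rows, so rows that repeat a pose let the fingers close. It gives the time, the measured TCP pose, the force and the opening at its end, in the units of the state.
- status.observe(): the state, without advancing time (a new reading comes with each control period).
- get_image(name): name is "side" or "top"; returns a dict with "pixels" (384x512x3 uint8, red, green, blue), "fovy" (degrees; the focal length in pixels is half the picture's height over the tangent of half this angle, whatever the lens; pixels are square), "cx", "cy" (the principal point, pixels), "R" (3x3) and "t" (3): a world point X has camera coordinates R X + t. Camera axes: x right, y down, z forward; pixel columns grow to the right and rows downward; lengths in m; the calibration is good to about 2 mm. A picture is of the moment at which its call begins. There is no depth.
- order.job_done(): hands the job in, once; it reports no verdict.
The state is a dict: "time": time; "qpos": joint angles; "dq": joint speeds; "joint_torque": joint torques, N m; "eef_pos": TCP position; "tcp_rot": TCP orientation; "ft_force": force on the tool from outside, world axes, zero at the start; "torque": the same for the moment, N m; "opening": finger opening in m.
Only numpy, scipy, OpenCV 4.12 (cv2) and the standard library are available. Lean on these libraries where they do the work, as an engineer would, in place of code of your own. Each camera call takes 0.05 s, during which the arm holds its last target.

## Task

The digital microscope's boom has to move to its other viewing station: slacken the black T-knob on top of the pillar until the boom is free, swing the boom round until its red pointer lies over the middle of the green stud on the graduated ring, then tighten the knob again hand-tight, that is until it takes about a quarter of a newton-metre more than it takes running slack, and no tighter. Do not force the boom round while it is still clamped, leave everything else on the bench where it is, and let go at the end.

Things in the scene. Friction and masses are not known exactly. Their poses are not given: they have to be found in the camera images.
- stand: Fixed boom stand: white base plate (260 x 300 mm, 16 mm high), steel pillar 38 mm thick, near its top a level graduated aluminium ring 170 mm across, its top 150 mm above the bench. Origin: on the pillar's vertical axis at bench height; ring, boom and knob share this axis. z up. The base plate and the boom's middle direction run along the bisector of its -x and -y, roughly to the robot.
- boom: Swivelling boom, 0.75 kg: round white collar (94 mm across, 153 to 186 mm above the bench), a level aluminium bar and a camera barrel. Origin on the pillar axis, 150 mm above the bench; x along the bar to the barrel, z up. Slack, it turns about z with 0.1 N m of drag (1 N at the bar), up to 1.25 rad either side of its middle. Clamped hand-tight it holds about 1.7 N m.
- boom_grip (a point): Middle of the boom's square bar (22 x 22 mm), 118 mm from the pillar axis and 170 mm above the bench: the place to hold or push it from above. The bar is free from 47 to 160 mm from the axis, with 140 mm of air beneath. x along the bar, away from the axis, z up.
- camera_barrel (a point): Upright white camera barrel at the boom's end, its axis 206 mm from the pillar axis; 68 mm across at its clamp, from 85 to 212 mm above the bench. The point is on its axis, 170 mm above the bench.
- pointer (a point): Point of the red needle (3 mm wide) on the boom's collar, opposite the bar, 75 mm from the pillar axis and just above the circle on which the studs sit; it passes over the studs without touching. x as the boom's, so the needle points along -x.
- washer: Steel thrust washer 80 mm across with a rubber lining, top 190 mm above the bench; origin on the pillar axis. The knob's screw presses it on the boom's collar. It cannot turn, so the knob does not carry the boom round. It was left more or less tight: 0.15 to 0.8 rad of slackening frees it; this cannot be seen.
- knob_grip (a point): Black T-knob on the pillar's top: level bar 76 x 12 mm, 24 mm high (212 to 236 mm above the bench), clear all round down to 196 mm. Point: bar's middle, on the pillar axis; x along the bar. Anticlockwise from above slackens. It runs stiffly when slack (0.34 N m turning, half once stopped). Once it bites, tightening takes more: 0.25 N m above slack is hand-tight (0.17 to 0.32 will do). It stays as left.
- green_stud_top (a point): Top centre of the green index stud (12 mm across, 3 mm high) on the ring, 75 mm from the pillar axis: the mark to set. It sits 35 to 55 degrees to one side of the pointer's middle direction, the orange one to the other side.
- orange_stud_top (a point): Centre of the top of the orange index stud, same size, on the other side of the ring: the mark of the other station, not wanted now.
- petri_dish: Closed clear petri dish, 90 mm across, 15 mm high, lying on the stand's base plate. Origin: centre of its underside. Leave it.
- reagent_bottle: Amber bottle, 62 mm across, 130 mm high. Origin: centre of its underside. Leave it.
- beaker: Glass beaker, 68 mm across, 85 mm high. Origin: centre of its underside. Leave it.
- tip_box: Blue pipette-tip box with clear lid, 87 x 122 x 58 mm. Origin: centre of its underside. Leave it.
- tube_rack: Orange rack of capped tubes, 70 x 170 mm, 79 mm high. Origin: centre of its underside. Leave it.
- marker: Marker pen, 130 mm long, 16 mm thick, lying along its x. Leave it.
- slide_box: Green slide box, 87 x 102 x 34 mm. Origin: centre of its underside. Leave it.

How it is judged:
By the outcome, as a careful person would: the job done as asked, in the order asked, and still so for the second after the job is handed in, with the robot touching nothing.
It also fails if it takes over 67 s, if anything falls off the work surface, if the arm or the gripper's body presses on something with over 40 N, if the wrist force passes 120 N, or if a joint passes its speed limit or range.

## Working session

There is one attempt and no reset: what is moved stays moved. The work goes in short steps, Python scripts to look and compute and a tool call to move; the robot and the scene stay as the last step left them, time stands still between calls to the robot, and variables do not carry over. Pictures are saved under pics/ and viewed, and the job is handed in when it is done.

Besides the shell and the picture viewer there is one more tool, called as name(argument=value, ...) on one line, values as JSON. arm_command: Moves the arm, as the interface text tells. Shifts and turns lie within -1 to 1; 1 stands for 400 mm of shift or 1.5 rad of turn. Its arguments: {"type":"object","properties":{"delta_pos":{"type":"array"},"twist":{"type":"array"},"grip":{"type":"number"}},"required":["delta_pos","twist"]}

```bash
mkdir -p pics; ls
cat > h.py <<'E'
import numpy as np,cv2
from station import status,get_image,order,ctrl
def snap(n,f):
    g=get_image(n); cv2.imwrite(f,g['pixels'][:,:,::-1]); return g
def cam(g):
    f=g['pixels'].shape[0]/2/np.tan(np.radians(g['fovy'])/2)
    return np.array([[f,0,g['cx']],[0,f,g['cy']],[0,0,1]])
def ray(g,u,v):
    R=np.array(g['R']);t=np.array(g['t']);d=R.T@np.linalg.inv(cam(g))@np.array([u,v,1.]);return -R.T@t,d
def onz(g,u,v,z):
    c,d=ray(g,u,v);return c+d*(z-c[2])/d[2]
def proj(g,X):
    p=cam(g)@(np.array(g['R'])@np.array(X)+np.array(g['t']));return p[:2]/p[2]
E
python3 - <<'E'
from h import *
import pickle
print(status.observe()); print(ctrl.hold_point_z)
d={}
for n in('side','top'):
    g=snap(n,f'pics/{n}0.png'); d[n]=g; print({k:g[k] for k in g if k!='pixels'})
pickle.dump(d,open('g0.pkl','wb'))
E
```

```text
pics
{'time': 0.0, 'qpos': array([ 1.19383889,  0.68995437, -0.19449379,  1.56636876,  0.15731398,
        0.9025061 , -0.21510756]), 'dq': array([-8.09705606e-04,  1.80953012e-03,  1.23278833e-03,  7.27061316e-04,
        1.29681326e-04,  1.62733131e-05,  1.20207362e-04]), 'joint_torque': array([-6.37771045e-04, -5.27567339e+01, -1.26702189e+00, -1.53426164e+01,
       -5.26680239e-02,  6.67949935e-03,  1.77670208e-04]), 'eef_pos': array([ 0.24921593, -0.57238975,  0.20342148]), 'tcp_rot': array([ 9.78975962e-01,  2.03973566e-01, -2.67131617e-04, -8.82838317e-04]), 'ft_force': array([ 0.84414576, -0.35722164, -0.65296349]), 'torque': array([-0.0253579 , -0.03953129, -0.00889291]), 'opening': 0.08803983116626189}
0.0187
{'fovy': 54.47204564040769, 'cx': 253.06429751962062, 'cy': 188.4826123684702, 'R': array([[-0.73695742, -0.6757942 ,  0.01399833],
       [-0.36911109,  0.38499601, -0.84589306],
       [ 0.56626033, -0.62855411, -0.5331688 ]]), 't': array([0.393632  , 0.31995002, 0.99164371])}
{'fovy': 47.5100603492847, 'cx': 253.70051162054574, 'cy': 189.52598783533853, 'R': array([[ 0.02930527, -0.99955155,  0.00615641],
       [-0.99609016, -0.0297162 , -0.08319458],
       [ 0.08334021, -0.0036943 , -0.99651431]]), 't': array([9.16348622e-05, 5.20432515e-01, 1.60920645e+00])}
```

View pics/side0.png

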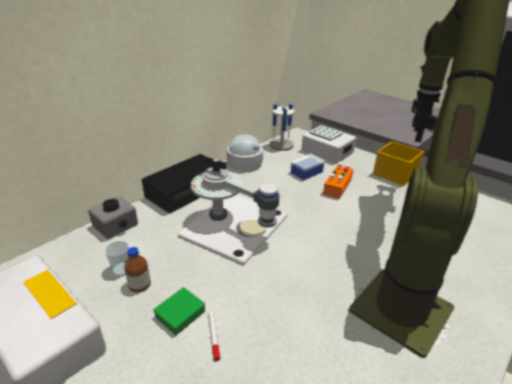

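View pics/top0.png

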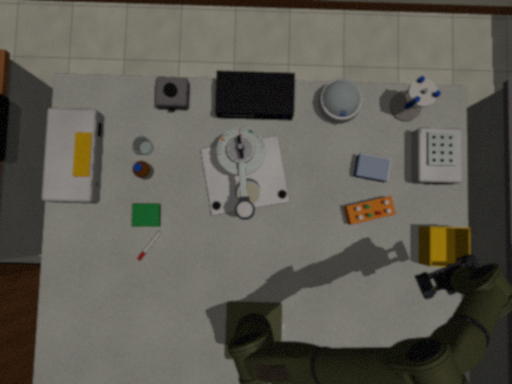

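Run:
```python
import cv2
a=cv2.imread('pics/top0.png')[60:220,170:370]
cv2.imwrite('pics/topc0.png',cv2.resize(a,None,fx=4,fy=3.7,interpolation=cv2.INTER_CUBIC))
```

```text
(no output)
```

View pics/topc0.png

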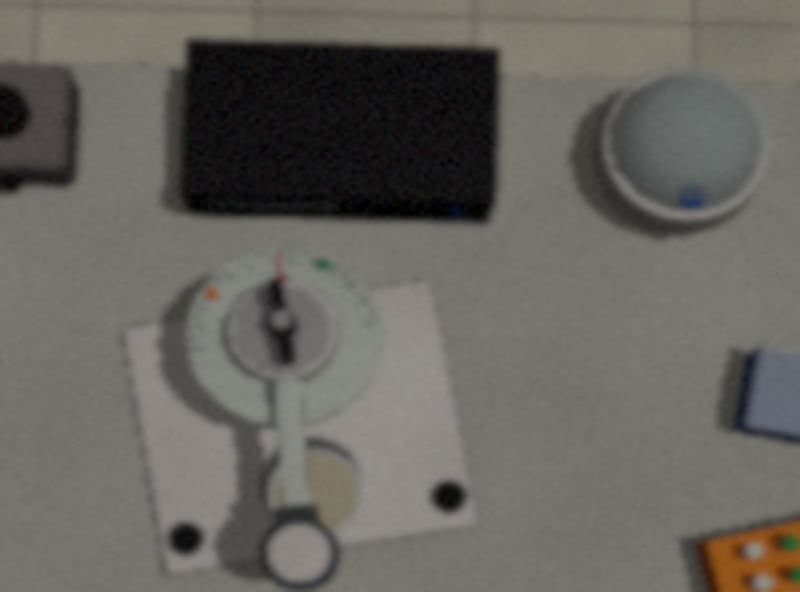

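The top view shows the knob near pixel (240,147), with the green stud right of the red pointer near (250,131), the orange stud on the left near (222,139), and the boom reaching down to the barrel at (245,208). I'll measure these.

```bash
cat >> h.py <<'E'
def avg(n,k):
    gs=[get_image(n) for _ in range(k)]
    g=gs[0]; g['avg']=np.mean([x['pixels'].astype(float) for x in gs],0); return g
def cen(g,w,box):
    u0,u1,v0,v1=box; W=np.zeros(w.shape); W[v0:v1,u0:u1]=w[v0:v1,u0:u1]
    v,u=np.mgrid[:w.shape[0],:w.shape[1]]; return (W*u).sum()/W.sum(),(W*v).sum()/W.sum(),W.sum()
E
python3 - <<'E'
from h import *
import pickle
g=avg('top',6); s=avg('side',4); pickle.dump((g,s),open('g1.pkl','wb'))
np.set_printoptions(linewidth=250,precision=0,suppress=True)
I=g['avg']; r,gr,b=I[...,0],I[...,1],I[...,2]
print('green'); print((gr-(r+b)/2)[120:160:1,215:265][:25,:])
print('red-g'); print((r-gr)[122:148,216:262])
E
```

```text
green
[[3. 3. 3. ... 3. 2. 2.]
 [3. 3. 2. ... 2. 2. 3.]
 [2. 3. 3. ... 3. 3. 2.]
 ...
 [2. 2. 3. ... 4. 3. 1.]
 [2. 2. 3. ... 4. 2. 1.]
 [1. 3. 3. ... 5. 3. 2.]]
red-g
[[ 1.  2.  2. ...  2.  3.  2.]
 [ 2.  2.  2. ...  2.  2.  2.]
 [ 2.  1.  2. ...  2.  2.  2.]
 ...
 [ 0. -2. -2. ... -3. -3. -4.]
 [ 1. -2. -2. ... -4. -3. -3.]
 [ 1. -2. -2. ... -4. -3. -3.]]
```

```bash
cat > meas.py <<'E'
from h import *
def meas(g,I,verbose=True):
    r,gr,b=I[...,0],I[...,1],I[...,2]
    box=(212,272,118,180)
    out={}
    G=np.clip(gr-np.maximum(r,b)-18,0,None); out['green']=cen(g,G,box)
    hsv=cv2.cvtColor(np.clip(I,0,255).astype(np.uint8),cv2.COLOR_RGB2HSV)
    O=np.clip(r-b-25,0,None)*((gr-b)>0.25*(r-b)); out['orange']=cen(g,O,box)
    Rr=np.clip(r-gr-12,0,None)*((gr-b)<=0.25*(r-b)); out['red']=cen(g,Rr,box)
    K=(np.clip(60-I.max(2),0,None)); out['black']=cen(g,K,(228,254,132,164))
    return out,G,O,Rr,K
E
python3 - <<'E'
from meas import *
import pickle,sys
np.set_printoptions(linewidth=250,precision=0,suppress=True,threshold=100000)
g,s=pickle.load(open('g1.pkl','rb')); I=g['avg']
o,G,O,R,K=meas(g,I); print(o)
for M in(G,O,R): 
    v,u=np.nonzero(M[118:180,212:272]); print(v.min()+118,v.max()+118,u.min()+212,u.max()+212)
print('R');print(R[120:142,232:250]);print('G');print(G[124:138,242:258]);print('val');print(I.max(2)[128:166,224:258])
print('O');print(O[132:146,214:230])
E
```

```text
{'green': (np.float64(250.35433070866145), np.float64(131.14566929133858), np.float64(42.333333333333336)), 'orange': (np.float64(222.29748743718594), np.float64(138.72562814070352), np.float64(331.66666666666663)), 'red': (np.float64(239.49657534246577), np.float64(133.3304794520548), np.float64(97.33333333333334)), 'black': (np.float64(239.5784291787872), np.float64(147.73148355336764), np.float64(1489.6666666666667))}
130 132 249 251
137 140 221 224
129 136 239 241
R
[[ 0.  0.  0.  0.  0.  0.  0.  0.  0.  0.  0.  0.  0.  0.  0.  0.  0.  0.]
 [ 0.  0.  0.  0.  0.  0.  0.  0.  0.  0.  0.  0.  0.  0.  0.  0.  0.  0.]
 [ 0.  0.  0.  0.  0.  0.  0.  0.  0.  0.  0.  0.  0.  0.  0.  0.  0.  0.]
 [ 0.  0.  0.  0.  0.  0.  0.  0.  0.  0.  0.  0.  0.  0.  0.  0.  0.  0.]
 [ 0.  0.  0.  0.  0.  0.  0.  0.  0.  0.  0.  0.  0.  0.  0.  0.  0.  0.]
 [ 0.  0.  0.  0.  0.  0.  0.  0.  0.  0.  0.  0.  0.  0.  0.  0.  0.  0.]
 [ 0.  0.  0.  0.  0.  0.  0.  0.  0.  0.  0.  0.  0.  0.  0.  0.  0.  0.]
 [ 0.  0.  0.  0.  0.  0.  0.  0.  0.  0.  0.  0.  0.  0.  0.  0.  0.  0.]
 [ 0.  0.  0.  0.  0.  0.
[... 8786 characters left out ...]
  0.  0.  0.  0.  0.  0.  0.]
 [ 0.  0.  0.  0.  0.  0.  0.  0.  0.  0.  0.  0.  0.  0.  0.  0.]
 [ 0.  0.  0.  0.  0.  0.  0.  1. 14.  8.  0.  0.  0.  0.  0.  0.]
 [ 0.  0.  0.  0.  0.  0.  0. 20. 46. 35.  6.  0.  0.  0.  0.  0.]
 [ 0.  0.  0.  0.  0.  0.  0. 26. 58. 47. 13.  0.  0.  0.  0.  0.]
 [ 0.  0.  0.  0.  0.  0.  0.  8. 28. 23.  2.  0.  0.  0.  0.  0.]
 [ 0.  0.  0.  0.  0.  0.  0.  0.  0.  0.  0.  0.  0.  0.  0.  0.]
 [ 0.  0.  0.  0.  0.  0.  0.  0.  0.  0.  0.  0.  0.  0.  0.  0.]
 [ 0.  0.  0.  0.  0.  0.  0.  0.  0.  0.  0.  0.  0.  0.  0.  0.]
 [ 0.  0.  0.  0.  0.  0.  0.  0.  0.  0.  0.  0.  0.  0.  0.  0.]
 [ 0.  0.  0.  0.  0.  0.  0.  0.  0.  0.  0.  0.  0.  0.  0.  0.]]
```

```bash
cat > m2.py <<'E'
from h import *
def studs(g,I):
    r,gr,b=I[...,0],I[...,1],I[...,2]; box=(212,272,118,180)
    G=np.clip(gr-np.maximum(r,b)-9,0,None)
    v,u=np.mgrid[:384,:512]
    O=np.clip(r-b-25,0,None)*(u<232)
    return cen(g,G,box),cen(g,O,box)
E
python3 - <<'E'
from m2 import *
import pickle
g,s=pickle.load(open('g1.pkl','rb')); I=g['avg']
G,O=studs(g,I); print(G,O)
PG=onz(g,*G[:2],.153);PO=onz(g,*O[:2],.153); print(PG,PO)
m=(PG+PO)/2; d=PO-PG; L=np.hypot(*d[:2]); n=np.array([-d[1],d[0]])/L
if n[0]>0:n=-n
A=m[:2]+n*np.sqrt(.075**2-L*L/4); print('L',L,'axis from studs',A)
# knob bar
K=np.clip(50-I.max(2),0,None); K[:134]=0;K[160:]=0;K[:,:228]=0;K[:,254:]=0
v,u=np.nonzero(K); P=np.array([onz(g,a,b,.236)[:2] for a,b in zip(u,v)]); w=K[v,u]
c=(P*w[:,None]).sum(0)/w.sum(); C=np.cov(P.T,aweights=w); e,V=np.linalg.eigh(C); print('knob c',c,'dir',V[:,1],np.degrees(np.arctan2(V[1,1],V[0,1])),e)
print('minmax along',((P-c)@V[:,1]).min(),((P-c)@V[:,1]).max())
# washer/ring edges: print proj of circles
vis=cv2.resize(np.clip(I,0,255).astype(np.uint8)[100:220,190:290][:,:,::-1],None,fx=6,fy=5,interpolation=cv2.INTER_CUBIC)
vis=cv2.resize(I.astype(np.uint8)[115:215,190:290][:,:,::-1],None,fx=6,fy=6,interpolation=cv2.INTER_CUBIC)
def pt(X): p=proj(g,X); return tuple(int(round(q)) for q in ((p[0]-190+.5)*6-.5,(p[1]-115+.5)*6-.5))
for rad,z,col in((.085,.15,(0,0,255)),(.04,.19,(255,0,0)),(.075,.153,(0,255,255))):
    for t in np.linspace(0,2*np.pi,60,endpoint=False): cv2.circle(vis,pt([A[0]+rad*np.cos(t),A[1]+rad*np.sin(t),z]),1,col,-1)
cv2.circle(vis,pt([*A,.236]),2,(0,255,0),-1)
cv2.imwrite('pics/ov1.png',vis)
ss=cv2.resize(s['avg'].astype(np.uint8)[150:270,170:300][:,:,::-1],None,fx=6,fy=5,interpolation=cv2.INTER_CUBIC)
def pt2(X): p=proj(s,X); return tuple(int(round(q)) for q in ((p[0]-170+.5)*6-.5,(p[1]-150+.5)*5-.5))
for rad,z,col in((.085,.15,(0,0,255)),(.04,.19,(255,0,0))):
    for t in np.linspace(0,2*np.pi,60,endpoint=False): cv2.circle(ss,pt2([A[0]+rad*np.cos(t),A[1]+rad*np.sin(t),z]),1,col,-1)
cv2.circle(ss,pt2([*A,.236]),2,(0,255,0),-1)
cv2.imwrite('pics/ov1s.png',ss)
E
```

```text
(np.float64(250.39714625445896), np.float64(131.16765755053507), np.float64(140.16666666666669)) (np.float64(222.29748743718594), np.float64(138.72562814070352), np.float64(331.66666666666663))
[0.71229302 0.03340178 0.153     ] [0.68271338 0.13002225 0.153     ]
L 0.10104687843620125 axis from studs [0.64450222 0.06548616]
knob c [0.63757777 0.06598998] dir [-0.98069712 -0.19553299] -168.72413866383954 [9.15497780e-06 4.76771837e-04]
minmax along -0.039767064349798514 0.030975679574312878
```

View pics/ov1.png

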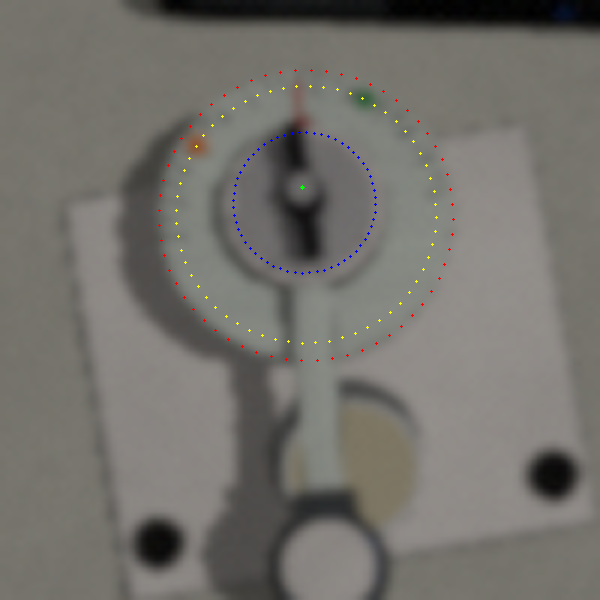

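View pics/ov1s.png

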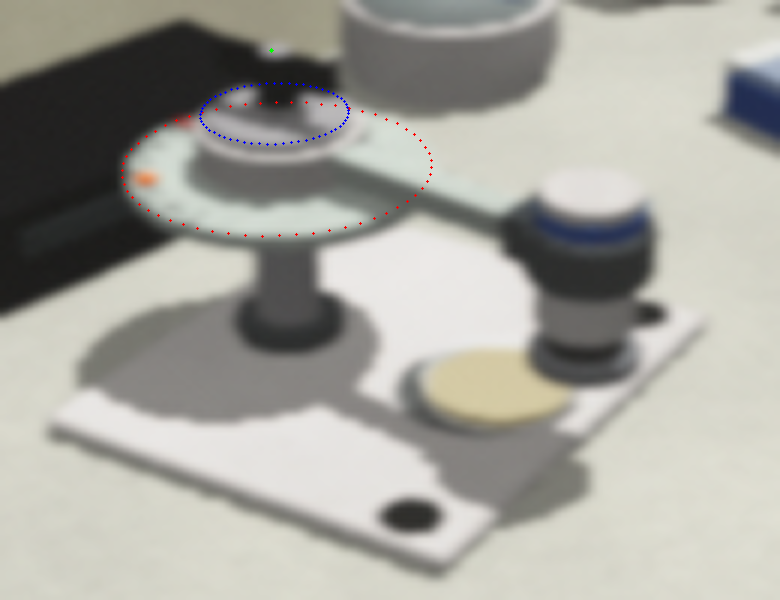

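Top overlay: the ring and stud circle fit an axis near (0.644, 0.0655). The knob's cap sits at crop (302,190) on that axis, and the T-bar runs about 11° from world x. The side overlay agrees. I'll lift, go over the stand and check the joints there.

arm_command(delta_pos=[[0, 0, 0.15], [0, 0, 0.32], [0.1, 0.15, 0.35], [0.2, 0.3, 0.35], [0.27, 0.4, 0.35], [0.34, 0.5, 0.35], [0.4, 0.6, 0.35], [0.47, 0.7, 0.35], [0.53, 0.8, 0.35], [0.6, 0.9, 0.35], [0.67, 1.0, 0.35], [0.67, 1.0, 0.35]], twist=[[0, 0, 0], [0, 0, 0], [0, 0, -0.05], [0, 0, -0.1], [0, 0, -0.142], [0, 0, -0.142], [0, 0, -0.142], [0, 0, -0.142], [0, 0, -0.142], [0, 0, -0.142], [0, 0, -0.142], [0, 0, -0.142]])

```text
time: 1.8
eef_pos: [0.5191, -0.1696, 0.3445]
tcp_rot: [0.995, 0.1, 0.001, -0.0]
ft_force: [1.1, 0.2, -1.3]
opening: 0.0884
```

Run:
```python
from h import *
s=status.observe()
for k in s: print(k,np.round(s[k],4))
```

```text
time 1.8
qpos [ 0.3749  0.4372 -0.226   1.5947  0.1043  1.1208 -1.2459]
dq [-0.6529  0.1558 -0.018  -0.2696  0.0628  0.1221 -0.6871]
joint_torque [  2.7196 -44.2146  -1.3993 -16.9781  -0.161   -0.1123   0.5969]
eef_pos [ 0.5191 -0.1696  0.3445]
tcp_rot [ 9.950e-01  1.002e-01  6.000e-04 -4.000e-04]
ft_force [ 1.0939  0.1732 -1.3071]
torque [0.0009 0.0027 0.0323]
opening 0.0884
```

arm_command(delta_pos=[[0.06, 0.11, -0.03], [0.12, 0.22, -0.04], [0.18, 0.34, -0.04], [0.24, 0.45, -0.04], [0.29, 0.55, -0.04], [0.313, 0.596, -0.06], [0.313, 0.596, -0.12], [0.313, 0.596, -0.18], [0.313, 0.596, -0.2], [0.313, 0.596, -0.2]], twist=[[0, 0, 0], [0, 0, 0], [0, 0, 0], [0, 0, 0], [0, 0, 0], [0, 0, 0], [0, 0, 0], [0, 0, 0], [0, 0, 0], [0, 0, 0]], grip=0.0)

```text
time: 2.8
eef_pos: [0.642, 0.0651, 0.2632]
tcp_rot: [0.995, 0.099, -0.001, 0.0]
ft_force: [0.2, 0.6, 0.7]
opening: 0.0442
```

Run:
```python
from h import *
s=status.observe()
for k in s: print(k,np.round(s[k],4))
g=get_image('side')
cv2.imwrite('pics/s2.png',cv2.resize(g['pixels'][100:270,150:310][:,:,::-1],None,fx=4,fy=3.5,interpolation=cv2.INTER_CUBIC))
```

```text
time 2.8
qpos [-0.0556  0.6629 -0.2214  1.4192  0.1539  1.0791 -1.6777]
dq [ 0.0038 -0.0286 -0.0042 -0.0428 -0.0011  0.0136  0.0028]
joint_torque [-2.52600e-01 -5.25259e+01 -1.53290e+00 -1.68968e+01  1.18000e-02
 -2.06900e-01 -1.78000e-02]
eef_pos [0.642  0.0651 0.2632]
tcp_rot [ 9.951e-01  9.870e-02 -1.300e-03  2.000e-04]
ft_force [0.2157 0.5826 0.7088]
torque [0.0083 0.0076 0.0271]
opening 0.0442
```

View pics/s2.png

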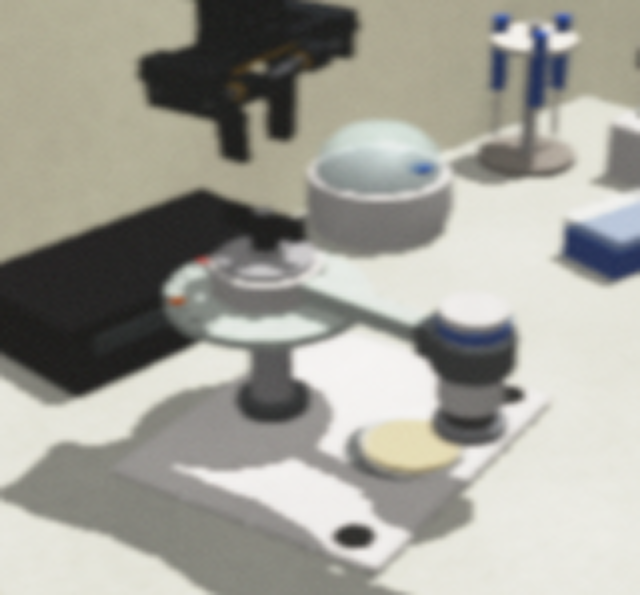

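The fingers straddle the knob (crop ~(265,150) above the bar at (275,230)) and line up with it. Now I'll descend and close.

arm_command(delta_pos=[[0, 0, -0.05], [0, 0, -0.1], [0, 0, -0.142], [0, 0, -0.142]], twist=[[0, 0, 0], [0, 0, 0], [0, 0, 0], [0, 0, 0]])

```text
time: 3.25
eef_pos: [0.6421, 0.065, 0.2068]
tcp_rot: [0.995, 0.099, -0.001, 0.0]
ft_force: [-0.3, -0.5, -0.1]
opening: 0.0444
```

arm_command(delta_pos=[[0, 0, 0], [0, 0, 0], [0, 0, 0], [0, 0, 0], [0, 0, 0], [0, 0, 0]], twist=[[0, 0, 0], [0, 0, 0], [0, 0, 0], [0, 0, 0], [0, 0, 0], [0, 0, 0]], grip=-1)

```text
time: 3.85
eef_pos: [0.6429, 0.0654, 0.2076]
tcp_rot: [0.995, 0.099, 0.0, 0.0]
ft_force: [-0.0, 0.4, -0.6]
opening: 0.0006
```

```bash
cat > st.py <<'E'
from h import *
from scipy.spatial.transform import Rotation as Ro
s=status.observe()
x=Ro.from_quat(s['tcp_rot']).apply([1,0,0])
print(s['time'],'pos',np.round(s['eef_pos'],4),'yaw',round(float(np.arctan2(x[1],x[0])),4),'F',np.round(s['ft_force'],2),'M',np.round(s['torque'],3),'op',round(s['opening'],4),'q7',round(s['qpos'][6],3))
E
python3 st.py
```

```text
3.85 pos [0.6429 0.0654 0.2076] yaw 0.1979 F [-0.01  0.44 -0.63] M [ 0.009 -0.007 -0.039] op 0.0006 q7 -1.695
```

The jaws closed fully (0.6 mm), so nothing is held. I'll look before moving.

```bash
cat > look.py <<'E'
from h import *
import sys
k=sys.argv[1]
g=avg('side',2)
a=cv2.resize(g['avg'].astype(np.uint8)[130:240,170:300][:,:,::-1],None,fx=5,fy=5,interpolation=cv2.INTER_CUBIC)
cv2.imwrite(f'pics/s{k}.png',a)
g=get_image('top')
a=cv2.resize(g['pixels'][110:220,180:300][:,:,::-1],None,fx=5,fy=5,interpolation=cv2.INTER_CUBIC)
cv2.imwrite(f'pics/t{k}.png',a)
E
python3 look.py 3
```

```text
(no output)
```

View pics/s3.png

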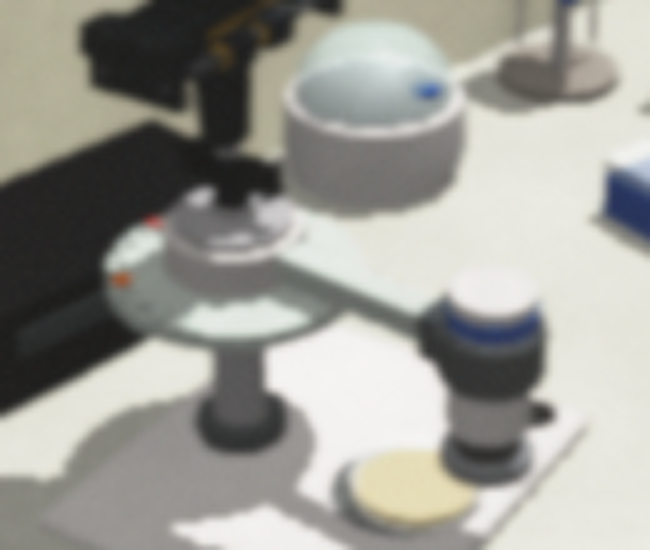

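View pics/t3.png

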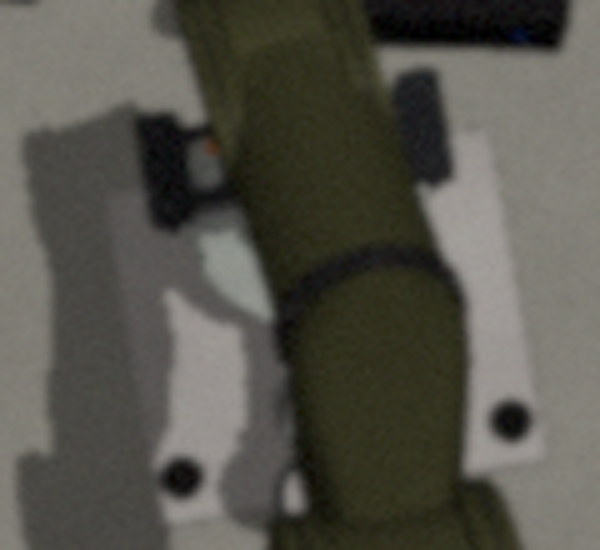

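Run:
```python
from h import *
g=get_image('side')
print('cam',-np.array(g['R']).T@g['t'])
s=status.observe();p=s['eef_pos']
for X in (p,[p[0],p[1],.226],[.6445,.0655,.236],[.6445,.0655,.19],[.643,.0655,.26]):
    q=proj(g,X); print(np.round(X,4),q,(q-[170,130])*5)
from scipy.spatial.transform import Rotation as Ro
print(Ro.from_quat(s['tcp_rot']).as_matrix())
```

```text
cam [-0.15334137  0.76613647  0.7938468 ]
[0.6428 0.0654 0.2074] [215.45613897 167.54615573] [227.28069486 187.73077865]
[0.6428 0.0654 0.226 ] [215.2252208  162.45918364] [226.12610399 162.29591821]
[0.6445 0.0655 0.236 ] [214.71618764 159.52331928] [223.58093818 147.61659638]
[0.6445 0.0655 0.19  ] [215.29300088 172.06291294] [226.4650044  210.31456469]
[0.643  0.0655 0.26  ] [214.72842007 152.92326458] [223.64210037 114.61632291]
[[ 9.80494476e-01  1.96546631e-01 -6.58847958e-05]
 [ 1.96546628e-01 -9.80494478e-01 -4.47525199e-05]
 [-7.33956354e-05  3.09301641e-05 -9.99999997e-01]]
```

Run:
```python
from h import *
import pickle
d=pickle.load(open('g0.pkl','rb'))
for z in(.204,.24,.28): print(z,proj(d['side'],[.2492,-.5724,z]),proj(d['top'],[.2492,-.5724,z]))
for z in (.207,.24,.28,.3,.34): print(z,proj(d['top'],[.643,.0654,z]))
a=cv2.resize(d['side']['pixels'][60:180,380:470][:,:,::-1],None,fx=5,fy=5,interpolation=cv2.INTER_CUBIC)
b=cv2.resize(d['top']['pixels'][220:320,400:500][:,:,::-1],None,fx=5,fy=5,interpolation=cv2.INTER_CUBIC)
cv2.imwrite('pics/a.png',a);cv2.imwrite('pics/b.png',b)
```

```text
0.204 [414.71126579 144.01374048] [431.03166944 272.64924971]
0.24 [417.12273458 135.06399965] [435.66820826 273.85206878]
0.28 [419.88297195 124.81986581] [441.10827453 275.26334036]
0.207 [240.1717291  147.82104404]
0.24 [239.92143592 146.01608867]
0.28 [239.60209832 143.71322876]
0.3 [239.43542839 142.51131108]
0.34 [239.08703216 139.99889878]
```

View pics/a.png

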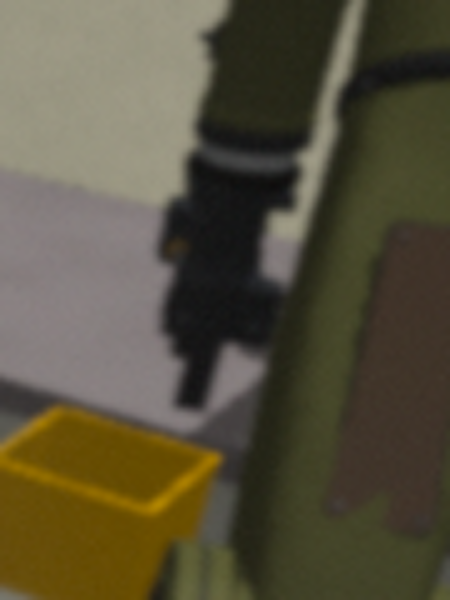

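View pics/b.png

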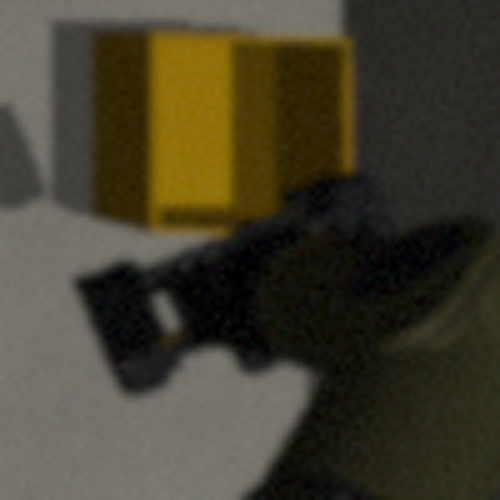

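arm_command(delta_pos=[[0, 0, 0], [0, 0, 0], [0, 0, 0], [0, 0, 0]], twist=[[0, 0, 0], [0, 0, 0], [0, 0, 0], [0, 0, 0]], grip=0.2)

```text
time: 4.45
eef_pos: [0.6428, 0.0654, 0.2074]
tcp_rot: [0.995, 0.099, -0.0, 0.0]
ft_force: [-0.7, -1.0, 0.2]
opening: 0.0303
```

```bash
python3 st.py
python3 - <<'E'
from h import *
g=avg('side',4)
print('axis tip exp',proj(g,[.6428,.0654,.2074]))
for sg in(1,-1):
    for o in(.026,.044): print(proj(g,np.array([.6428,.0654,.2074])+sg*o*np.array([.196,-.98,0])))
I=g['avg']; I=np.clip((I/255)**.5*255,0,255).astype(np.uint8)
cv2.imwrite('pics/s4.png',cv2.resize(I[125:195,180:255][:,:,::-1],None,fx=8,fy=8,interpolation=cv2.INTER_CUBIC))
E
```

```text
4.45 pos [0.6428 0.0654 0.2074] yaw 0.1979 F [-0.67 -0.95  0.17] M [0.011 0.034 0.05 ] op 0.0303 q7 -1.695
axis tip exp [215.4582827  167.54641853]
[220.1464735  164.30393096]
[223.30814436 162.11722847]
[210.62054094 170.89233985]
[207.17992435 173.27196923]
```

View pics/s4.png

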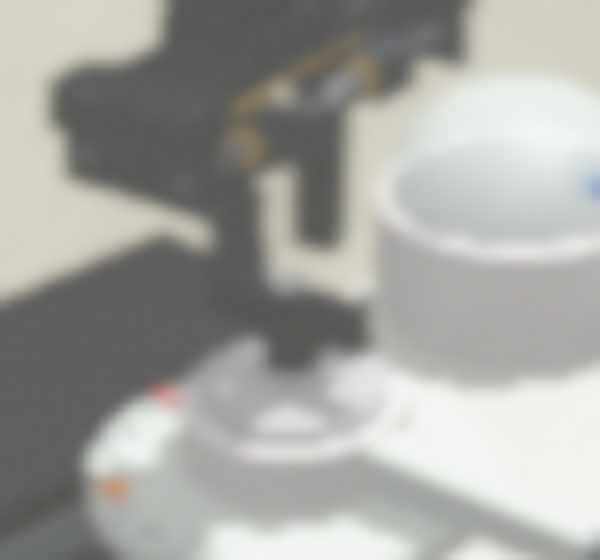

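The side view shows the right fingertip at (220,155.6) where calibration predicts (220,164). The tips really sit about 32 mm above the reported TCP, just over the knob. I'll descend in steps and watch force and pictures.

arm_command(delta_pos=[[0, 0, -0.025], [0, 0, -0.05], [0, 0, -0.05]], twist=[[0, 0, 0], [0, 0, 0], [0, 0, 0]], grip=0.0)

```text
time: 4.95
eef_pos: [0.6412, 0.0651, 0.1852]
tcp_rot: [0.995, 0.099, -0.002, 0.0]
ft_force: [-0.1, -0.2, 0.4]
opening: 0.0441
```

```bash
python3 st.py
cat > sv.py <<'E'
from h import *
import sys
g=avg('side',3)
p=status.observe()['eef_pos']; o=status.observe()['opening']/2+.009
for dz in(0,.032):
  for sg in(1,-1): print(dz,proj(g,p+[0,0,dz]+sg*o*np.array([.196,-.98,0])))
I=g['avg']; I=np.clip((I/255)**.5*255,0,255).astype(np.uint8)
cv2.imwrite(f'pics/s{sys.argv[1]}.png',cv2.resize(I[125:195,180:255][:,:,::-1],None,fx=8,fy=8,interpolation=cv2.INTER_CUBIC))
E
python3 sv.py 5
```

```text
4.95 pos [0.6412 0.0651 0.1852] yaw 0.1979 F [-0.05 -0.19  0.37] M [0.026 0.041 0.014] op 0.0441 q7 -1.702
0 [221.21475309 169.04782652]
0 [209.95545709 177.04254325]
0.032 [220.90635287 160.5011688 ]
0.032 [209.47174027 168.28386768]
```

View pics/s5.png

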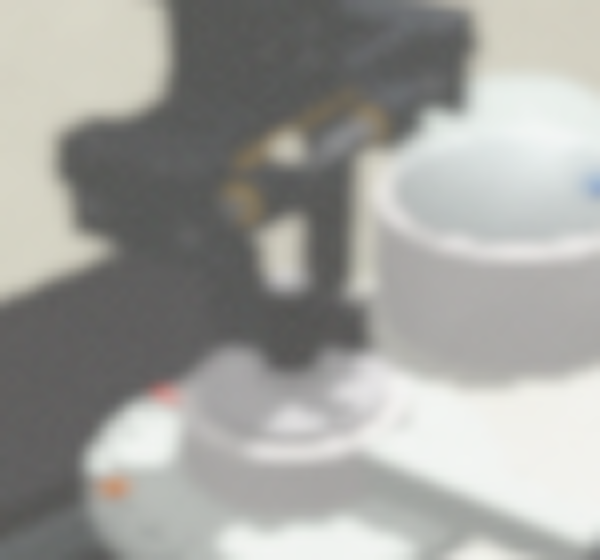

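The tips now straddle the bar (left tip near (208,168)), consistent with the 32 mm offset. I'll go 12 mm lower and close.

arm_command(delta_pos=[[0, 0, -0.015], [0, 0, -0.03], [0, 0, -0.03]], twist=[[0, 0, 0], [0, 0, 0], [0, 0, 0]])

```text
time: 5.4
eef_pos: [0.642, 0.0652, 0.1744]
tcp_rot: [0.995, 0.099, -0.001, 0.0]
ft_force: [-0.7, 0.6, -0.1]
opening: 0.0437
```

```bash
python3 st.py
```

```text
5.4 pos [0.642  0.0652 0.1744] yaw 0.1979 F [-0.68  0.59 -0.06] M [ 0.01  -0.016 -0.038] op 0.0437 q7 -1.705
```

arm_command(delta_pos=[[0, 0, 0], [0, 0, 0], [0, 0, 0], [0, 0, 0], [0, 0, 0]], twist=[[0, 0, 0], [0, 0, 0], [0, 0, 0], [0, 0, 0], [0, 0, 0]], grip=-1)

```text
time: 5.9
eef_pos: [0.6434, 0.0636, 0.1756]
tcp_rot: [0.995, 0.098, 0.0, 0.001]
ft_force: [1.2, -5.5, 0.2]
opening: 0.0236
```

```bash
python3 st.py
```

```text
5.9 pos [0.6434 0.0636 0.1756] yaw 0.1966 F [ 1.19 -5.47  0.23] M [-0.954 -0.298  0.016] op 0.0236 q7 -1.705
```

arm_command(delta_pos=[[0, 0, 0], [0, 0, 0], [0, 0, 0]], twist=[[0, 0, 0], [0, 0, 0], [0, 0, 0]])

```text
time: 6.2
eef_pos: [0.6433, 0.0636, 0.1756]
tcp_rot: [0.995, 0.098, 0.0, 0.001]
ft_force: [1.1, -6.1, -0.4]
opening: 0.0233
```

```bash
python3 st.py; python3 sv.py 6
```

```text
6.2 pos [0.6433 0.0636 0.1756] yaw 0.1966 F [ 1.08 -6.07 -0.44] M [-1.036 -0.285  0.087] op 0.0233 q7 -1.705
0 [219.81088121 173.15590233]
0 [212.36519343 178.5202353 ]
0.032 [219.48287929 164.6674114 ]
0.032 [211.92217466 169.89420008]
```

View pics/s6.png

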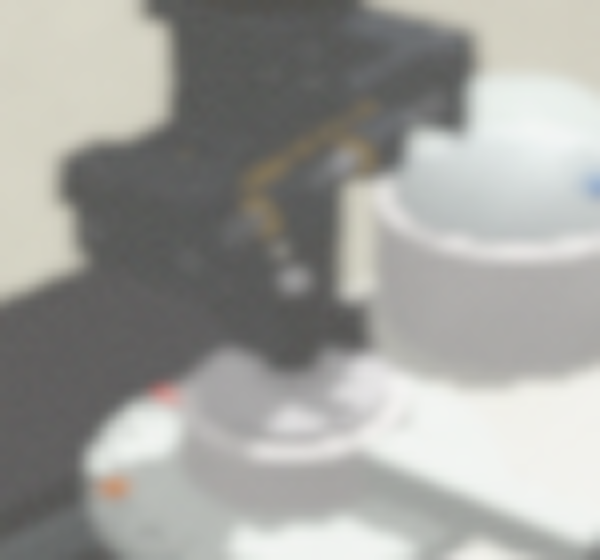

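The jaws stopped at 23 mm, which is the round hub under the bar rather than the 12 mm bar. So the tips are slightly low and the axis is about 1.7 mm further in −y. I'll open, raise 9 mm, shift and close again.

arm_command(delta_pos=[[0, 0, 0], [0, 0, 0], [0, -0.004, 0.012], [0, -0.004, 0.023], [0, -0.004, 0.023]], twist=[[0, 0, 0], [0, 0, 0], [0, 0, 0], [0, 0, 0], [0, 0, 0]], grip=0.0)

```text
time: 6.85
eef_pos: [0.6434, 0.0644, 0.1857]
tcp_rot: [0.995, 0.099, 0.001, -0.0]
ft_force: [0.4, -0.8, 0.6]
opening: 0.0442
```

arm_command(delta_pos=[[0, 0, 0], [0, 0, 0], [0, 0, 0], [0, 0, 0], [0, 0, 0]], twist=[[0, 0, 0], [0, 0, 0], [0, 0, 0], [0, 0, 0], [0, 0, 0]], grip=-1)

```text
time: 7.35
eef_pos: [0.6428, 0.0635, 0.1845]
tcp_rot: [0.995, 0.099, -0.0, 0.0]
ft_force: [0.0, -0.6, -0.4]
opening: 0.0117
```

```bash
python3 st.py
```

```text
7.35 pos [0.6428 0.0635 0.1845] yaw 0.1976 F [ 0.01 -0.57 -0.44] M [-0.049 -0.008 -0.042] op 0.0117 q7 -1.7
```

The grip on the bar is good (11.7 mm, almost no side force). Now slackening, anticlockwise.

arm_command(delta_pos=[[0, 0, 0], [0, 0, 0], [0, 0, 0], [0, 0, 0]], twist=[[0, 0, 0.04], [0, 0, 0.08], [0, 0, 0.12], [0, 0, 0.16]])

```text
time: 7.75
eef_pos: [0.6427, 0.0637, 0.1845]
tcp_rot: [0.976, 0.218, -0.0, -0.0]
ft_force: [-0.3, 0.4, 0.1]
opening: 0.0116
```

```bash
python3 st.py
```

```text
7.75 pos [0.6427 0.0637 0.1845] yaw 0.439 F [-0.27  0.43  0.06] M [ 0.03  -0.    -0.327] op 0.0116 q7 -1.508
```

arm_command(delta_pos=[[0, 0, 0], [0, 0, 0], [0, 0, 0], [0, 0, 0]], twist=[[0, 0, 0.04], [0, 0, 0.08], [0, 0, 0.12], [0, 0, 0.16]])

```text
time: 8.15
eef_pos: [0.6426, 0.0639, 0.1845]
tcp_rot: [0.943, 0.333, -0.0, -0.0]
ft_force: [0.2, 0.6, -0.3]
opening: 0.0118
```

```bash
python3 st.py
```

```text
8.15 pos [0.6426 0.0639 0.1845] yaw 0.679 F [ 0.21  0.64 -0.35] M [ 0.016  0.063 -0.325] op 0.0118 q7 -1.316
```

arm_command(delta_pos=[[0, 0, 0], [0, 0, 0], [0, 0, 0], [0, 0, 0]], twist=[[0, 0, 0.04], [0, 0, 0.08], [0, 0, 0.12], [0, 0, 0.16]])

```text
time: 8.55
eef_pos: [0.6425, 0.0641, 0.1845]
tcp_rot: [0.896, 0.444, -0.0, -0.0]
ft_force: [-1.3, 0.6, 0.2]
opening: 0.0116
```

```bash
python3 st.py
```

```text
8.55 pos [0.6425 0.0641 0.1845] yaw 0.9191 F [-1.32  0.58  0.18] M [ 0.138  0.148 -0.371] op 0.0116 q7 -1.122
```

arm_command(delta_pos=[[0, 0, 0], [0, 0, 0], [0, 0, 0], [0, 0, 0], [0, 0, 0], [0, 0, 0], [0, 0, 0]], twist=[[0, 0, 0.04], [0, 0, 0.08], [0, 0, 0.12], [0, 0, 0.16], [0, 0, 0.2], [0, 0, 0.2], [0, 0, 0.2]])

```text
time: 9.25
eef_pos: [0.6422, 0.0642, 0.1845]
tcp_rot: [0.821, 0.571, -0.0, -0.001]
ft_force: [-2.7, 1.7, 0.9]
opening: 0.0122
```

```bash
python3 st.py
```

```text
9.25 pos [0.6422 0.0642 0.1845] yaw 1.2165 F [-2.68  1.75  0.91] M [ 0.22   0.383 -0.232] op 0.0122 q7 -0.88
```

Slack: 1.02 rad undone, running torque a steady ~0.33 N m throughout. Now the boom angle from the stored picture, since the boom hasn't moved. Meanwhile I'll release and lift.

Run:
```python
from m2 import *
import pickle
g,s=pickle.load(open('g1.pkl','rb')); I=g['avg']
A=np.array([.6445,.0655])
r,gr,b=I[...,0],I[...,1],I[...,2]
v,u=np.mgrid[:384,:512]
R=np.clip(r-gr-8,0,None)*(u>233)*(u<245)*(v>125)*(v<141)
for vv in range(127,139):
    w=R[vv]; 
    if w.sum()>3:
        p=onz(g,(w*u[vv]).sum()/w.sum(),vv,.157); d=p[:2]-A; print(vv,(w*u[vv]).sum()/w.sum(),w.sum(),np.hypot(*d),np.degrees(np.arctan2(d[1],d[0])))
# barrel white cap disc
bw=I.min(2)
M=(bw>100)&(u>232)&(u<258)&(v>199)&(v<219)
print(np.round(bw[198:220,232:258]).astype(int))
# bar rows
for vv in range(170,196,3): print(vv,np.round(I.max(2)[vv,228:258]).astype(int))
```

```text
129 239.24705882352941 14.166666666666657 0.07366038739803424 5.243823904952872
130 239.26724137931035 19.333333333333343 0.07014372118639724 5.357592402578131
131 239.29523809523806 17.500000000000014 0.06662696541275978 5.460086496798081
132 239.26582278481013 13.166666666666657 0.06312535804484914 5.754063937688404
133 239.37362637362637 15.166666666666657 0.05959299181980015 5.626812944219913
134 239.69892473118279 31.0 0.05601837127534182 4.714909166134281
135 239.9310344827586 48.33333333333335 0.05247304410468225 4.031492568825342
136 239.93457943925233 17.833333333333343 0.04896465690561929 4.1749651999705755
[[ 75  75  74  73  72  71  68  58  48  46  45  46  44  45  45  47  54  73
   89  98 100 100 101 100 103 109]
 [ 74  74  75  75  74  68  59  49  42  42  42  42  44  44  43  44  52  68
   86  96 100 100 100 103 108 118]
 [ 74  75  76  75  76  70  60  50  45  44  48  53  54  56  54  50  51  63
   82  94  98 100 102 108 116 124]
 [ 74  74  74  75  73  68  58  51  52  64  74  82  85  85  82  73  63  60
   72  87  95 101 108 117 124 128]
 [ 75  75  76  73  69  60  53  60  76  
[... 2366 characters left out ...]
135 138 137 127
 103  82  77  77  82  89 100 112 125 135 141 145]
182 [129 107  86  83  81  81  82  97 114 115 100  96 118 130 135 136 137 132
 118 114 119 120 119 116 114 108  99  91  94 113]
185 [124 102  86  81  80  79  78  76  75  68  66  90 118 131 135 136 137 131
 120 118 122 124 124 125 125 126 126 126 123 118]
188 [129 106  86  81  80  78  72  63  64  82 106 122 128 134 134 135 136 131
 122 120 124 124 125 125 124 124 124 126 125 125]
191 [128 107  86  80  80  76  69  59  72 104 120 122 122 128 133 134 136 134
 127 125 125 124 126 125 124 125 124 126 125 124]
194 [126 105  85  80  79  79  74  65  78 105 121 120 117 122 130 133 133 135
 130 127 125 124 125 125 124 124 126 125 125 124]
```

arm_command(delta_pos=[[0, 0, 0], [0, 0, 0], [0, 0, 0.08], [0, 0, 0.16], [0, 0, 0.18]], twist=[[0, 0, 0], [0, 0, 0], [0, 0, 0], [0, 0, 0], [0, 0, 0]], grip=0.0)

```text
time: 9.75
eef_pos: [0.6452, 0.0644, 0.2604]
tcp_rot: [0.82, 0.572, 0.003, 0.002]
ft_force: [0.4, 0.1, 0.1]
opening: 0.0439
```

```bash
python3 - <<'E'
from m2 import *
import pickle
g,s=pickle.load(open('g1.pkl','rb'))
A=np.array([.6445,.0655])
p=onz(g,244.4,209.1,.212);d=p[:2]-A;print(p,np.hypot(*d),np.degrees(np.arctan2(d[1],d[0])))
t=onz(g,239.24,129.3,.156)[:2]; print(t)
d=t-p[:2];print('pointer-barrel dir',np.degrees(np.arctan2(d[1],d[0])),np.hypot(*d))
c=p[:2]+d*206/281; print('axis on that line',c)
E
python3 st.py
```

```text
[0.43882032 0.04485596 0.212     ] 0.20671310111993785 -174.26842602560438
[0.7170193  0.07225679]
pointer-barrel dir 5.625126101301041 0.2795451238607695
axis on that line [0.6427669 0.0649434]
9.75 pos [0.6452 0.0644 0.2604] yaw 1.2171 F [0.43 0.12 0.08] M [-0.047 -0.061 -0.06 ] op 0.0439 q7 -0.834
```

Boom direction 185.6°, and the green stud lies at about −25°, so the boom must turn about −30.5°. Moving over the bar with the jaws across it.

arm_command(delta_pos=[[-0.03, 0, 0.02], [-0.06, 0, 0.02], [-0.1, -0.01, 0.02], [-0.14, -0.02, 0.02], [-0.18, -0.02, 0.02], [-0.22, -0.03, 0.02], [-0.26, -0.03, 0.02], [-0.296, -0.03, 0.02], [-0.296, -0.03, 0.02], [-0.296, -0.03, 0.02]], twist=[[0, 0, 0.09], [0, 0, 0.18], [0, 0, 0.27], [0, 0, 0.36], [0, 0, 0.45], [0, 0, 0.54], [0, 0, 0.63], [0, 0, 0.72], [0, 0, 0.81], [0, 0, 0.9]], grip=0.3)

```text
time: 10.75
eef_pos: [0.524, 0.0512, 0.2642]
tcp_rot: [0.28, 0.96, -0.0, 0.0]
ft_force: [0.5, -0.0, 0.2]
opening: 0.0576
```

arm_command(delta_pos=[[0, 0, 0], [0, 0, 0], [0, 0, 0], [0, 0, 0], [0, 0, 0], [0, 0, 0], [0, 0, 0]], twist=[[0, 0, 0.09], [0, 0, 0.18], [0, 0, 0.27], [0, 0, 0.36], [0, 0, 0.448], [0, 0, 0.448], [0, 0, 0.448]])

```text
time: 11.45
eef_pos: [0.5243, 0.0515, 0.2641]
tcp_rot: [-0.047, 0.999, 0.0, -0.0]
ft_force: [-0.6, -0.2, -0.2]
opening: 0.057
```

```bash
python3 st.py; python3 look.py 7
```

```text
11.45 pos [0.5243 0.0515 0.2641] yaw -3.0468 F [-0.56 -0.22 -0.25] M [ 0.079 -0.077  0.051] op 0.057 q7 0.783
```

View pics/s7.png

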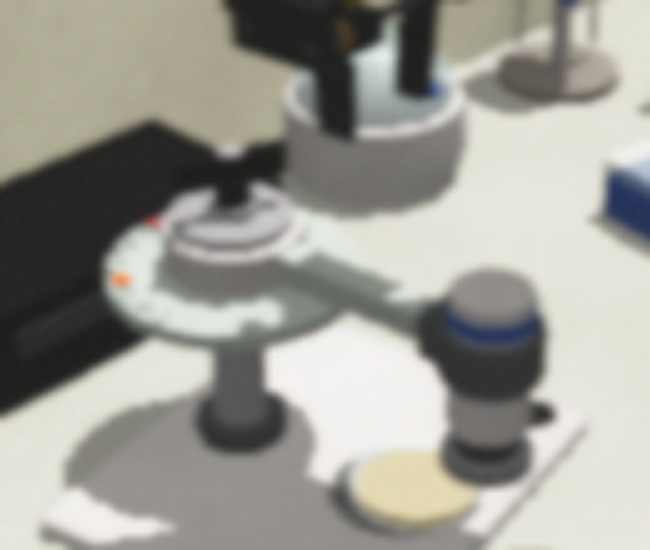

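The fingers (crop (340,135) and (415,95)) straddle the bar's line from above. Descending.

arm_command(delta_pos=[[0, 0, -0.08], [0, 0, -0.16], [0, 0, -0.22], [0, 0, -0.28], [0, 0, -0.32], [0, 0, -0.345], [0, 0, -0.345]], twist=[[0, 0, 0], [0, 0, 0], [0, 0, 0], [0, 0, 0], [0, 0, 0], [0, 0, 0], [0, 0, 0]])

```text
time: 12.3
eef_pos: [0.5239, 0.0515, 0.1258]
tcp_rot: [-0.049, 0.999, -0.0, -0.001]
ft_force: [-0.6, -1.0, -0.3]
opening: 0.0574
```

arm_command(delta_pos=[[0, 0, 0], [0, 0, 0], [0, 0, 0], [0, 0, 0], [0, 0, 0]], twist=[[0, 0, 0], [0, 0, 0], [0, 0, 0], [0, 0, 0], [0, 0, 0]], grip=-1)

```text
time: 12.8
eef_pos: [0.5246, 0.0518, 0.127]
tcp_rot: [-0.049, 0.999, 0.0, 0.0]
ft_force: [-0.1, -0.4, 1.6]
opening: 0.0217
```

```bash
python3 st.py; python3 look.py 8
```

```text
12.8 pos [0.5246 0.0518 0.127 ] yaw -3.0435 F [-0.09 -0.44  1.55] M [ 0.03  -0.091  0.035] op 0.0217 q7 0.587
```

View pics/s8.png

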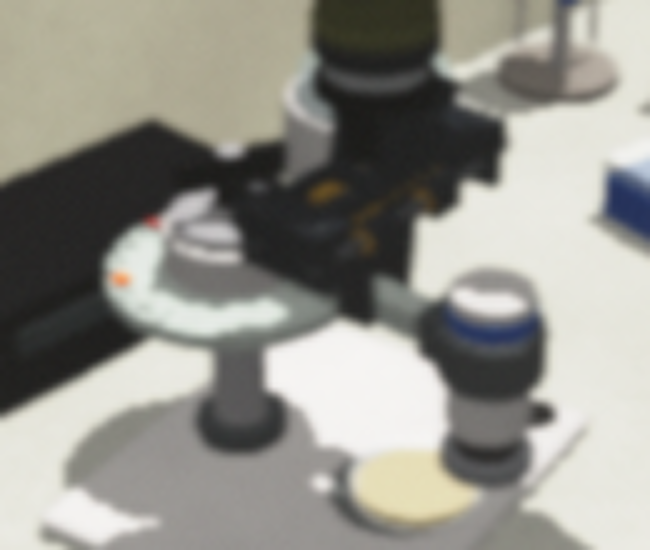

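View pics/t8.png

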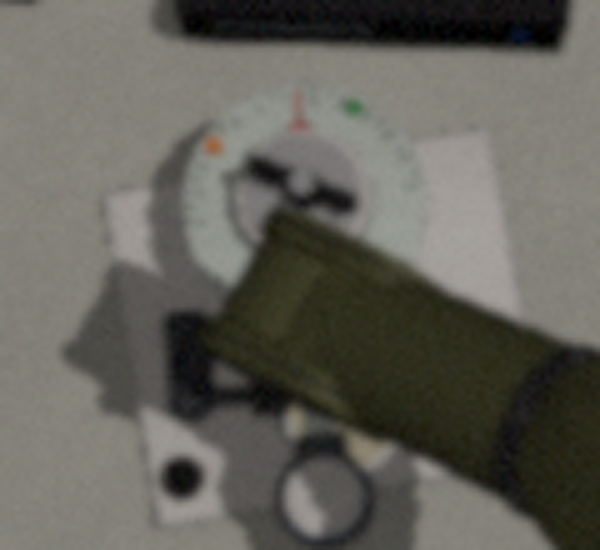

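The bar is held (21.7 mm), and the top view still shows the pointer at crop (299,100) and the green stud at (353,107). I'll compute arc increments.

Run:
```python
import numpy as np
r=.118;f=np.radians(185.6)
for k in range(1,11):
    t=-.055*k
    d=r*np.array([np.cos(f+t)-np.cos(f),np.sin(f+t)-np.sin(f)])/.4
    print(k,t,np.round(d,4),round(t/1.5,4))
```

```text
1 -0.055 [-0.0011  0.0162] -0.0367
2 -0.11 [-0.0014  0.0324] -0.0733
3 -0.165 [-0.0007  0.0486] -0.11
4 -0.22 [0.0008 0.0648] -0.1467
5 -0.275 [0.0032 0.0808] -0.1833
6 -0.33 [0.0065 0.0967] -0.22
7 -0.385 [0.0107 0.1124] -0.2567
8 -0.44 [0.0157 0.1278] -0.2933
9 -0.495 [0.0216 0.1429] -0.33
10 -0.55 [0.0283 0.1577] -0.3667
```

A small first step, to check that the boom is free.

arm_command(delta_pos=[[0, 0.008, 0], [-0.001, 0.016, 0]], twist=[[0, 0, -0.018], [0, 0, -0.037]])

```text
time: 13.15
eef_pos: [0.5242, 0.0584, 0.127]
tcp_rot: [-0.021, 1.0, 0.0, 0.0]
ft_force: [-0.1, -0.5, 2.9]
opening: 0.0221
```

```bash
python3 st.py
```

```text
13.15 pos [0.5242 0.0584 0.127 ] yaw -3.1005 F [-0.12 -0.49  2.91] M [ 0.021 -0.134  0.028] op 0.0221 q7 0.526
```

Free: under 1 N of side force. Continuing the swing.

arm_command(delta_pos=[[0, 0.016, 0], [0, 0.032, 0], [0.002, 0.049, 0], [0.004, 0.065, 0], [0.008, 0.081, 0], [0.012, 0.096, 0], [0.017, 0.112, 0], [0.0195, 0.119, 0], [0.0195, 0.119, 0], [0.0195, 0.119, 0]], twist=[[0, 0, -0.037], [0, 0, -0.073], [0, 0, -0.11], [0, 0, -0.147], [0, 0, -0.183], [0, 0, -0.22], [0, 0, -0.257], [0, 0, -0.275], [0, 0, -0.275], [0, 0, -0.275]])

```text
time: 14.15
eef_pos: [0.5321, 0.1061, 0.127]
tcp_rot: [0.183, 0.983, 0.0, 0.0]
ft_force: [0.0, -0.5, 5.0]
opening: 0.0215
```

```bash
python3 st.py
cat > tv.py <<'E'
from m2 import *
import sys,pickle
g=avg('top',6); pickle.dump(g,open(f'tv{sys.argv[1]}.pkl','wb'))
I=g['avg']; I=np.clip((I/255)**.8*255,0,255).astype(np.uint8)
cv2.imwrite(f'pics/tv{sys.argv[1]}.png',cv2.resize(I[115:175,205:280][:,:,::-1],None,fx=10,fy=10,interpolation=cv2.INTER_CUBIC))
r,gr,b=[g['avg'][...,i] for i in range(3)]
v,u=np.mgrid[:384,:512]
R=np.clip(r-gr-8,0,None)*(u>233)
for A in ([.6445,.0655],[.643,.065]):
  A=np.array(A)
  for vv in range(122,145):
    w=R[vv,:275].copy()
    if w.sum()>6:
        uu=(w*u[vv,:275]).sum()/w.sum(); p=onz(g,uu,vv,.157); d=p[:2]-A; print(vv,round(uu,2),round(w.sum()),'r',round(np.hypot(*d),4),'ang',round(np.degrees(np.arctan2(d[1],d[0])),2))
E
python3 tv.py 1
```

```text
14.15 pos [0.5321 0.1061 0.127 ] yaw 2.7726 F [ 0.03 -0.48  4.95] M [ 0.05  -0.126 -0.044] op 0.0215 q7 0.121
132 247.91 13 r 0.068 ang -20.33
133 247.62 25 r 0.0643 ang -20.68
134 247.31 35 r 0.0607 ang -21.01
135 246.64 66 r 0.0565 ang -20.21
136 246.32 89 r 0.0529 ang -20.51
137 246.57 43 r 0.05 ang -22.95
132 247.91 13 r 0.0692 ang -19.51
133 247.62 25 r 0.0656 ang -19.81
134 247.31 35 r 0.0619 ang -20.08
135 246.64 66 r 0.0578 ang -19.23
136 246.32 89 r 0.0541 ang -19.45
137 246.57 43 r 0.0512 ang -21.78
```

View pics/tv1.png

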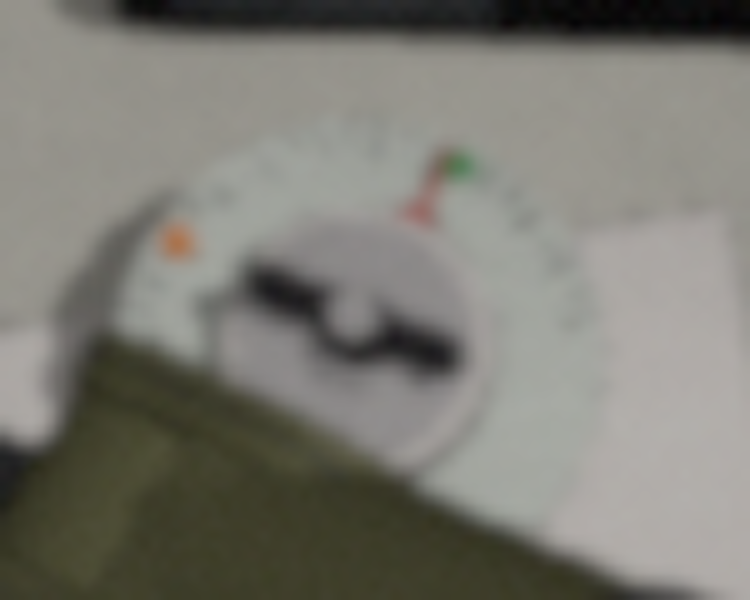

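The needle shows at crop (430,185) and reaches the left edge of the green stud at (458,162), with about 4.4° to go.

arm_command(delta_pos=[[0.003, 0.007, 0], [0.006, 0.014, 0], [0.009, 0.021, 0], [0.009, 0.021, 0], [0.009, 0.021, 0]], twist=[[0, 0, -0.017], [0, 0, -0.034], [0, 0, -0.051], [0, 0, -0.051], [0, 0, -0.051]])

```text
time: 14.95
eef_pos: [0.5357, 0.1143, 0.127]
tcp_rot: [0.221, 0.975, 0.0, 0.0]
ft_force: [-0.3, 0.5, 5.2]
opening: 0.0217
```

```bash
python3 st.py; python3 tv.py 2
python3 - <<'E'
import pickle,numpy as np
g=pickle.load(open('tv2.pkl','rb'));a=pickle.load(open('g1.pkl','rb'))[0]
np.set_printoptions(linewidth=250)
I=g['avg'];J=a['avg']
f=lambda I:np.round(I[...,1]-(I[...,0]))[126:140,242:258].astype(int)
print(f(I));print(f(J))
E
```

```text
14.95 pos [0.5357 0.1143 0.127 ] yaw 2.6962 F [-0.32  0.53  5.21] M [ 0.005 -0.086 -0.041] op 0.0217 q7 0.053
133 249.4 21 r 0.0669 ang -25.55
134 248.84 28 r 0.0629 ang -25.45
135 248.11 41 r 0.0586 ang -24.82
136 247.41 81 r 0.0544 ang -24.21
137 247.58 72 r 0.0516 ang -26.5
138 247.89 23 r 0.049 ang -29.55
133 249.4 21 r 0.0681 ang -24.63
134 248.84 28 r 0.064 ang -24.47
135 248.11 41 r 0.0598 ang -23.78
136 247.41 81 r 0.0556 ang -23.11
137 247.58 72 r 0.0527 ang -25.29
138 247.89 23 r 0.0501 ang -28.2
[[ -1  -1   0  -1  -1  -2  -2  -2  -3  -2  -2  -2  -2  -2  -2  -2]
 [  1   2   1   1   0   0   0  -1  -2  -2  -2  -2  -2  -3  -2  -2]
 [  2   3   3   2   2   3   3   2   0  -1  -1  -1  -3  -2  -2  -2]
 [  2   3   4   3   3   4   4   4   2   0  -2  -1  -2  -2  -2  -2]
 [  2   3   4   4   4   4   5   8   4  -1   2   1  -1  -2  -1  -2]
 [  3   3   4   4   4   4   6   4  -4   2   9   5   2   0  -1  -2]
 [  4   4   3   3   4   3   0  -8 -14   2  10   7   2   2   0   0]
 [  4   4   4   3   3   0  -8 -20 -16  -1   5   4   2   3   1   2]
 [  3   4   3   2   1  -4 -16 -24 -12  -1   2   4   
[... 365 characters left out ...]
-2  0 -2 -1 -2 -2 -2 -1 -2 -2 -2 -2]
 [ 1  0  0  0  1  0  0 -1 -1 -2 -1 -2 -3 -2 -2 -2]
 [ 2  3  2  2  2  2  1  1  1  0  0 -2 -1 -2 -2 -2]
 [ 2  3  3  3  3  3  3  6  7  6  2  0 -2 -2 -3 -2]
 [ 2  3  3  3  4  2  7 15 22 20 10  3  0 -2 -1 -2]
 [ 3  3  4  3  3  3  8 23 37 33 18  7  2  0 -1 -1]
 [ 3  3  4  3  3  4  7 16 26 25 16  7  2  1  0 -1]
 [ 2  3  3  4  3  4  4  7 12 12  7  5  3  2  1  1]
 [-2  2  2  4  4  4  3  3  5  5  4  2  3  3  2  2]
 [-8 -1  2  3  3  3  3  3  3  3  3  3  2  2  3  2]
 [-6 -2 -1  0  1  2  3  3  3  4  3  3  3  3  3  2]
 [-4 -3 -2 -2 -2  0  1  2  3  3  3  3  3  3  3  3]
 [-4 -3 -3 -4 -3 -2 -1  0  3  2  2  3  3  4  2  2]
 [-2 -3 -3 -3 -3 -4 -3 -3  0  2  2  2  3  3  3  3]]
```

View pics/tv2.png

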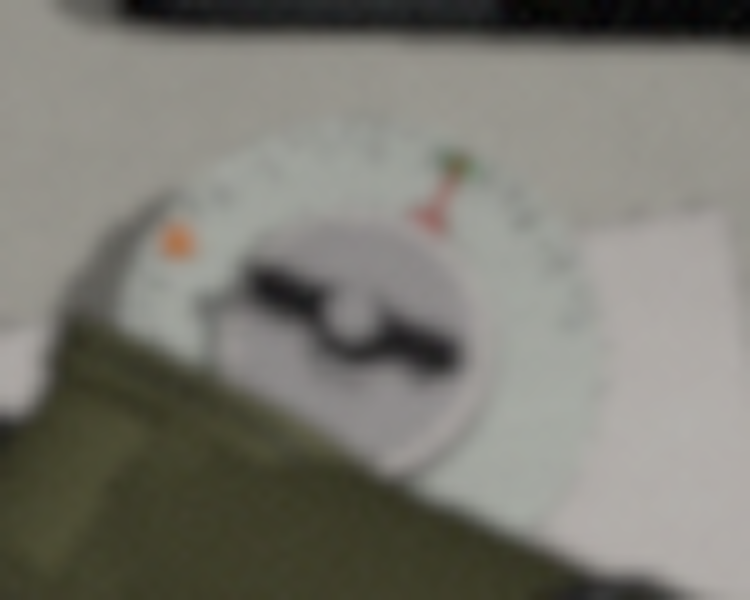

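```bash
cat > nd.py <<'E'
import pickle,numpy as np,sys
from m2 import *
g=pickle.load(open(f'tv{sys.argv[1]}.pkl','rb'));a=pickle.load(open('g1.pkl','rb'))[0]
f=lambda I:I[...,1]-I[...,0]
D=f(a['avg'])-f(g['avg'])
# knob/other red removed: only columns right
us=[];vs=[]
for v in range(130,136):
    w=np.clip(D[v,244:256]-2,0,None); u=(w*np.arange(244,256)).sum()/w.sum(); us.append(u);vs.append(v); print(v,round(u,2),round(w.sum()))
for sel in(slice(0,6),slice(0,3),slice(2,6)):
    p=np.polyfit(vs[sel],us[sel],1); print(p,'u at 131.17:',np.polyval(p,131.17),'err mm tang',(np.polyval(p,131.17)-250.40)*3.35*.9)
E
python3 nd.py 2
```

```text
130 250.61 47
131 250.28 92
132 249.95 90
133 249.48 74
134 248.85 67
135 247.95 87
[ -0.51568011 317.84782081] u at 131.17: 250.20606121607108 err mm tang -0.5847254335457185
[ -0.32933903 293.42273487] u at 131.17: 250.223334272496 err mm tang -0.5326471684245654
[ -0.66291175 337.5566226 ] u at 131.17: 250.6024878379583 err mm tang 0.610500831444279
```

The needle is within about 0.6 mm (0.5°) of the stud's centre. Releasing the bar and lifting straight up.

arm_command(delta_pos=[[0, 0, 0], [0, 0, 0], [0, 0, 0], [0, 0, 0.06], [0, 0, 0.15], [0, 0, 0.25], [0, 0, 0.345], [0, 0, 0.345]], twist=[[0, 0, 0], [0, 0, 0], [0, 0, 0], [0, 0, 0], [0, 0, 0], [0, 0, 0], [0, 0, 0], [0, 0, 0]], grip=0.3)

```text
time: 16.05
eef_pos: [0.5377, 0.1163, 0.2693]
tcp_rot: [0.221, 0.975, 0.003, 0.004]
ft_force: [-1.3, 0.6, -0.4]
opening: 0.0573
```

```bash
python3 st.py; python3 tv.py 3 >/dev/null; python3 nd.py 3
```

```text
16.05 pos [0.5377 0.1163 0.2693] yaw 2.6953 F [-1.32  0.6  -0.38] M [ 0.059 -0.147 -0.005] op 0.0573 q7 0.235
130 250.56 48
131 250.31 94
132 249.95 89
133 249.5 74
134 248.9 69
135 247.96 89
[ -0.50425812 316.3426624 ] u at 131.17: 250.19912473374887 err mm tang -0.6056389277471609
[ -0.30305868 289.97203743] u at 131.17: 250.21983081575803 err mm tang -0.5432100904895568
[ -0.65563895 336.60433787] u at 131.17: 250.60417735133595 err mm tang 0.6155947142778684
```

View pics/tv3.png

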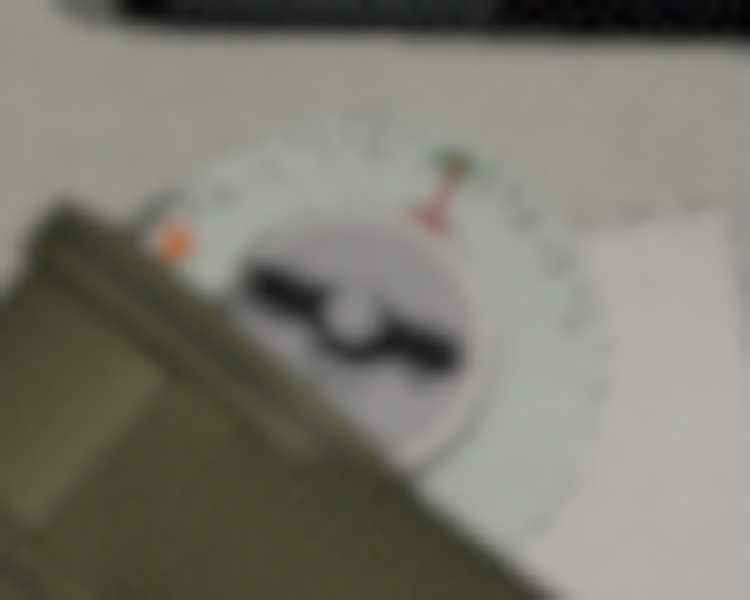

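The release didn't disturb the boom: the needle is still on the stud at crop (457,162). Back over the knob.

arm_command(delta_pos=[[0.03, -0.015, 0], [0.06, -0.03, 0], [0.1, -0.05, 0], [0.14, -0.07, 0], [0.18, -0.09, 0], [0.22, -0.11, 0], [0.266, -0.1275, 0], [0.266, -0.1275, 0], [0.266, -0.1275, 0], [0.266, -0.1275, 0], [0.266, -0.1275, 0], [0.266, -0.1275, 0]], twist=[[0, 0, -0.09], [0, 0, -0.18], [0, 0, -0.27], [0, 0, -0.36], [0, 0, -0.45], [0, 0, -0.54], [0, 0, -0.63], [0, 0, -0.72], [0, 0, -0.81], [0, 0, -0.9], [0, 0, -0.987], [0, 0, -0.987]], grip=0.0)

```text
time: 17.55
eef_pos: [0.6412, 0.0631, 0.2634]
tcp_rot: [0.821, 0.571, -0.001, -0.0]
ft_force: [-0.1, 0.2, -0.2]
opening: 0.0441
```

```bash
python3 st.py
```

```text
17.55 pos [0.6412 0.0631 0.2634] yaw 1.2148 F [-0.07  0.15 -0.22] M [-0.044 -0.026 -0.039] op 0.0441 q7 -0.84
```

arm_command(delta_pos=[[0.002, 0, -0.06], [0.002, 0, -0.12], [0.002, 0, -0.17], [0.002, 0, -0.195], [0.002, 0, -0.195], [0.002, 0, -0.195]], twist=[[0, 0, 0], [0, 0, 0], [0, 0, 0], [0, 0, 0], [0, 0, 0], [0, 0, 0]])

```text
time: 18.15
eef_pos: [0.643, 0.0634, 0.1871]
tcp_rot: [0.821, 0.571, 0.0, 0.0]
ft_force: [-0.2, 0.0, 0.5]
opening: 0.0437
```

arm_command(delta_pos=[[0, 0, 0], [0, 0, 0], [0, 0, 0], [0, 0, 0], [0, 0, 0]], twist=[[0, 0, 0], [0, 0, 0], [0, 0, 0], [0, 0, 0], [0, 0, 0]], grip=-1)

```text
time: 18.65
eef_pos: [0.6419, 0.0635, 0.187]
tcp_rot: [0.821, 0.571, -0.0, -0.0]
ft_force: [-2.0, 0.3, 3.4]
opening: 0.0116
```

```bash
python3 st.py
```

```text
18.65 pos [0.6419 0.0635 0.187 ] yaw 1.2149 F [-2.01  0.34  3.43] M [ 0.024  0.504 -0.085] op 0.0116 q7 -0.888
```

Held again (11.6 mm). Now turning clockwise at a steady rate, reading the running torque.

arm_command(delta_pos=[[0, 0, 0], [0, 0, 0]], twist=[[0, 0, -0.02], [0, 0, -0.04]])

```text
time: 18.85
eef_pos: [0.642, 0.0635, 0.187]
tcp_rot: [0.838, 0.545, -0.0, -0.0]
ft_force: [-4.6, -0.3, 5.9]
opening: 0.0115
```

```bash
python3 st.py
```

```text
18.85 pos [0.642  0.0635 0.187 ] yaw 1.1536 F [-4.64 -0.29  5.91] M [-0.011  0.822  0.366] op 0.0115 q7 -0.938
```

arm_command(delta_pos=[[0, 0, 0], [0, 0, 0]], twist=[[0, 0, -0.02], [0, 0, -0.04]])

```text
time: 19.05
eef_pos: [0.642, 0.0635, 0.187]
tcp_rot: [0.854, 0.52, -0.0, -0.0]
ft_force: [-4.2, 0.7, 5.0]
opening: 0.0114
```

```bash
python3 st.py
```

```text
19.05 pos [0.642  0.0635 0.187 ] yaw 1.0934 F [-4.21  0.67  5.04] M [0.046 0.881 0.388] op 0.0114 q7 -0.988
```

arm_command(delta_pos=[[0, 0, 0], [0, 0, 0]], twist=[[0, 0, -0.02], [0, 0, -0.04]])

```text
time: 19.25
eef_pos: [0.642, 0.0635, 0.187]
tcp_rot: [0.869, 0.494, -0.0, -0.0]
ft_force: [-4.6, 0.2, 5.1]
opening: 0.0115
```

```bash
python3 st.py
```

```text
19.25 pos [0.642  0.0635 0.187 ] yaw 1.0334 F [-4.61  0.24  5.13] M [-0.037  0.831  0.34 ] op 0.0115 q7 -1.037
```

arm_command(delta_pos=[[0, 0, 0], [0, 0, 0]], twist=[[0, 0, -0.02], [0, 0, -0.04]])

```text
time: 19.45
eef_pos: [0.642, 0.0635, 0.1869]
tcp_rot: [0.884, 0.468, -0.0, -0.0]
ft_force: [-4.8, -0.1, 5.2]
opening: 0.0114
```

```bash
python3 st.py
```

```text
19.45 pos [0.642  0.0635 0.1869] yaw 0.9734 F [-4.79 -0.15  5.19] M [0.016 0.895 0.369] op 0.0114 q7 -1.086
```

arm_command(delta_pos=[[0, 0, 0], [0, 0, 0]], twist=[[0, 0, -0.02], [0, 0, -0.04]])

```text
time: 19.65
eef_pos: [0.642, 0.0635, 0.187]
tcp_rot: [0.898, 0.441, -0.0, -0.0]
ft_force: [-3.2, -1.1, 5.1]
opening: 0.0114
```

```bash
python3 st.py
```

```text
19.65 pos [0.642  0.0635 0.187 ] yaw 0.9134 F [-3.21 -1.12  5.12] M [-0.02   0.806  0.34 ] op 0.0114 q7 -1.135
```

arm_command(delta_pos=[[0, 0, 0], [0, 0, 0]], twist=[[0, 0, -0.02], [0, 0, -0.04]])

```text
time: 19.85
eef_pos: [0.642, 0.0635, 0.187]
tcp_rot: [0.91, 0.414, -0.0, -0.0]
ft_force: [-4.7, 0.9, 5.4]
opening: 0.0118
```

```bash
python3 st.py
```

```text
19.85 pos [0.642  0.0635 0.187 ] yaw 0.8534 F [-4.71  0.91  5.35] M [0.057 0.878 0.337] op 0.0118 q7 -1.183
```

arm_command(delta_pos=[[0, 0, 0], [0, 0, 0]], twist=[[0, 0, -0.02], [0, 0, -0.04]])

```text
time: 20.05
eef_pos: [0.642, 0.0635, 0.187]
tcp_rot: [0.922, 0.386, -0.0, -0.0]
ft_force: [-3.9, 0.2, 5.2]
opening: 0.0116
```

```bash
python3 st.py
```

```text
20.05 pos [0.642  0.0635 0.187 ] yaw 0.7934 F [-3.89  0.18  5.23] M [0.042 0.867 0.357] op 0.0116 q7 -1.232
```

arm_command(delta_pos=[[0, 0, 0], [0, 0, 0]], twist=[[0, 0, -0.02], [0, 0, -0.04]])

```text
time: 20.25
eef_pos: [0.6421, 0.0634, 0.187]
tcp_rot: [0.934, 0.359, -0.0, 0.0]
ft_force: [-4.1, -0.4, 4.5]
opening: 0.0118
```

```bash
python3 st.py
```

```text
20.25 pos [0.6421 0.0634 0.187 ] yaw 0.7333 F [-4.15 -0.43  4.52] M [0.054 0.818 0.342] op 0.0118 q7 -1.281
```

arm_command(delta_pos=[[0, 0, 0], [0, 0, 0]], twist=[[0, 0, -0.02], [0, 0, -0.04]])

```text
time: 20.45
eef_pos: [0.6421, 0.0634, 0.187]
tcp_rot: [0.944, 0.33, -0.0, 0.0]
ft_force: [-4.4, 0.8, 4.3]
opening: 0.012
```

```bash
python3 st.py
```

```text
20.45 pos [0.6421 0.0634 0.187 ] yaw 0.6734 F [-4.38  0.78  4.33] M [0.086 0.853 0.289] op 0.012 q7 -1.329
```

arm_command(delta_pos=[[0, 0, 0], [0, 0, 0]], twist=[[0, 0, -0.02], [0, 0, -0.04]])

```text
time: 20.65
eef_pos: [0.6421, 0.0634, 0.187]
tcp_rot: [0.953, 0.302, -0.0, 0.0]
ft_force: [-4.3, 0.1, 4.9]
opening: 0.0114
```

```bash
python3 st.py
```

```text
20.65 pos [0.6421 0.0634 0.187 ] yaw 0.6134 F [-4.34  0.15  4.86] M [0.054 0.811 0.369] op 0.0114 q7 -1.377
```

arm_command(delta_pos=[[0, 0, 0], [0, 0, 0]], twist=[[0, 0, -0.02], [0, 0, -0.04]])

```text
time: 20.85
eef_pos: [0.6421, 0.0634, 0.187]
tcp_rot: [0.962, 0.273, -0.0, 0.0]
ft_force: [-3.7, -0.2, 5.8]
opening: 0.0116
```

```bash
python3 st.py
```

```text
20.85 pos [0.6421 0.0634 0.187 ] yaw 0.5534 F [-3.68 -0.22  5.76] M [0.037 0.887 0.381] op 0.0116 q7 -1.426
```

```bash
echo "print('Mz',round(s['torque'][2],3),'tau7',round(s['joint_torque'][6],4),'tau',np.round(s['joint_torque'][4:],3))" >> st.py; python3 st.py
```

```text
20.85 pos [0.6421 0.0634 0.187 ] yaw 0.5534 F [-3.68 -0.22  5.76] M [0.037 0.887 0.381] op 0.0116 q7 -1.426
Mz 0.381 tau7 -0.0893 tau [ 0.317 -1.208 -0.089]
```

arm_command(delta_pos=[[0, 0, 0], [0, 0, 0]], twist=[[0, 0, -0.02], [0, 0, -0.04]])

```text
time: 21.05
eef_pos: [0.6421, 0.0634, 0.187]
tcp_rot: [0.97, 0.244, -0.0, 0.0]
ft_force: [-4.2, -0.5, 5.9]
opening: 0.0117
```

```bash
python3 st.py
```

```text
21.05 pos [0.6421 0.0634 0.187 ] yaw 0.4934 F [-4.19 -0.48  5.92] M [0.039 0.788 0.356] op 0.0117 q7 -1.474
Mz 0.356 tau7 -0.0989 tau [ 0.298 -1.211 -0.099]
```

arm_command(delta_pos=[[0, 0, 0], [0, 0, 0]], twist=[[0, 0, -0.02], [0, 0, -0.04]])

```text
time: 21.25
eef_pos: [0.642, 0.0634, 0.187]
tcp_rot: [0.977, 0.215, -0.0, 0.0]
ft_force: [-4.8, -0.3, 5.0]
opening: 0.0113
```

```bash
python3 st.py
```

```text
21.25 pos [0.642  0.0634 0.187 ] yaw 0.4335 F [-4.8  -0.31  5.02] M [0.087 0.868 0.373] op 0.0113 q7 -1.522
Mz 0.373 tau7 -0.1142 tau [ 0.275 -1.214 -0.114]
```

arm_command(delta_pos=[[0, 0, 0], [0, 0, 0]], twist=[[0, 0, -0.02], [0, 0, -0.04]])

```text
time: 21.45
eef_pos: [0.6421, 0.0634, 0.187]
tcp_rot: [0.983, 0.186, -0.0, 0.0]
ft_force: [-4.2, -0.6, 4.6]
opening: 0.0116
```

```bash
python3 st.py
```

```text
21.45 pos [0.6421 0.0634 0.187 ] yaw 0.3736 F [-4.16 -0.64  4.65] M [0.097 0.794 0.341] op 0.0116 q7 -1.57
Mz 0.341 tau7 -0.1333 tau [ 0.249 -1.217 -0.133]
```

arm_command(delta_pos=[[0, 0, 0], [0, 0, 0]], twist=[[0, 0, -0.02], [0, 0, -0.04]])

```text
time: 21.65
eef_pos: [0.6421, 0.0634, 0.187]
tcp_rot: [0.988, 0.156, -0.0, 0.0]
ft_force: [-4.2, 0.0, 5.3]
opening: 0.0117
```

```bash
python3 st.py
```

```text
21.65 pos [0.6421 0.0634 0.187 ] yaw 0.3136 F [-4.18  0.01  5.3 ] M [-0.004  0.884  0.419] op 0.0117 q7 -1.618
Mz 0.419 tau7 -0.155 tau [ 0.22  -1.22  -0.155]
```

arm_command(delta_pos=[[0, 0, 0], [0, 0, 0]], twist=[[0, 0, -0.02], [0, 0, -0.04]])

```text
time: 21.85
eef_pos: [0.6421, 0.0633, 0.187]
tcp_rot: [0.992, 0.127, -0.0, 0.0]
ft_force: [-3.1, -0.2, 4.9]
opening: 0.0118
```

```bash
python3 st.py
```

```text
21.85 pos [0.6421 0.0633 0.187 ] yaw 0.2537 F [-3.06 -0.23  4.89] M [0.084 0.804 0.408] op 0.0118 q7 -1.666
Mz 0.408 tau7 -0.1787 tau [ 0.189 -1.224 -0.179]
```

arm_command(delta_pos=[[0, 0, 0], [0, 0, 0]], twist=[[0, 0, -0.02], [0, 0, -0.04]])

```text
time: 22.05
eef_pos: [0.6421, 0.0633, 0.187]
tcp_rot: [0.995, 0.097, -0.0, 0.0]
ft_force: [-4.0, -0.5, 4.9]
opening: 0.0119
```

```bash
python3 st.py
```

```text
22.05 pos [0.6421 0.0633 0.187 ] yaw 0.1937 F [-4.02 -0.5   4.92] M [0.074 0.806 0.476] op 0.0119 q7 -1.713
Mz 0.476 tau7 -0.2039 tau [ 0.157 -1.228 -0.204]
```

arm_command(delta_pos=[[0, 0, 0]], twist=[[0, 0, -0.02]])

```text
time: 22.15
eef_pos: [0.6421, 0.0633, 0.1869]
tcp_rot: [0.997, 0.082, -0.0, 0.0]
ft_force: [-3.8, 0.2, 5.4]
opening: 0.0117
```

```bash
python3 st.py
```

```text
22.15 pos [0.6421 0.0633 0.1869] yaw 0.1639 F [-3.81  0.18  5.41] M [0.087 0.868 0.426] op 0.0117 q7 -1.737
Mz 0.426 tau7 -0.217 tau [ 0.14  -1.229 -0.217]
```

arm_command(delta_pos=[[0, 0, 0]], twist=[[0, 0, -0.02]])

```text
time: 22.25
eef_pos: [0.6421, 0.0633, 0.187]
tcp_rot: [0.998, 0.067, -0.0, 0.0]
ft_force: [-3.5, 0.5, 5.5]
opening: 0.0117
```

```bash
python3 st.py
```

```text
22.25 pos [0.6421 0.0633 0.187 ] yaw 0.1339 F [-3.51  0.46  5.51] M [0.058 0.859 0.431] op 0.0117 q7 -1.761
Mz 0.431 tau7 -0.2303 tau [ 0.124 -1.231 -0.23 ]
```

arm_command(delta_pos=[[0, 0, 0]], twist=[[0, 0, -0.02]])

```text
time: 22.35
eef_pos: [0.6421, 0.0633, 0.1869]
tcp_rot: [0.999, 0.052, -0.0, 0.0]
ft_force: [-4.1, -0.2, 4.4]
opening: 0.0118
```

```bash
python3 st.py|tail -1
```

```text
Mz 0.464 tau7 -0.2439 tau [ 0.107 -1.234 -0.244]
```

arm_command(delta_pos=[[0, 0, 0]], twist=[[0, 0, -0.02]])

```text
time: 22.45
eef_pos: [0.6421, 0.0633, 0.1869]
tcp_rot: [0.999, 0.037, -0.0, 0.0]
ft_force: [-3.8, 0.9, 4.7]
opening: 0.0118
```

```bash
python3 st.py|tail -1
```

```text
Mz 0.53 tau7 -0.2577 tau [ 0.09  -1.236 -0.258]
```

arm_command(delta_pos=[[0, 0, 0]], twist=[[0, 0, -0.02]])

```text
time: 22.55
eef_pos: [0.6421, 0.0633, 0.187]
tcp_rot: [1.0, 0.022, -0.0, 0.0]
ft_force: [-3.9, -0.2, 5.9]
opening: 0.0119
```

```bash
python3 st.py
```

```text
22.55 pos [0.6421 0.0633 0.187 ] yaw 0.044 F [-3.93 -0.25  5.93] M [0.066 0.824 0.537] op 0.0119 q7 -1.832
Mz 0.537 tau7 -0.2717 tau [ 0.072 -1.238 -0.272]
```

```bash
cat > fit.py <<'E'
import numpy as np,sys
from scipy.optimize import curve_fit
y=[1.154,1.093,1.033,.973,.913,.853,.793,.733,.673,.613,.553,.493,.433,.373,.313,.254,.194,.164,.134,.104,.074,.044]
m=[.366,.388,.34,.369,.34,.337,.357,.342,.289,.369,.381,.356,.373,.341,.419,.408,.476,.426,.431,.464,.53,.537]
ex=eval(sys.argv[1]) if len(sys.argv)>1 else []
y=np.array(y+[a for a,b in ex]);m=np.array(m+[b for a,b in ex])
f=lambda y,b,k,y0:b+k*np.clip(y0-y,0,None)
p,c=curve_fit(f,y,m,[.35,.5,.35]);print(p,np.sqrt(np.diag(c)),'rms',np.std(m-f(y,*p)))
print('now',f(y[-1],*p)-p[0],'yaw for .25:',p[2]-.25/p[1])
# quadratic onset
g=lambda y,b,k,y0:b+k*np.clip(y0-y,0,None)**2
try:
    p,c=curve_fit(g,y,m,[.35,.5,.5]);print('quad',p,'rms',np.std(m-g(y,*p)),'now',g(y[-1],*p)-p[0],'yaw for .25:',p[2]-np.sqrt(.25/p[1]))
except Exception as e: print(e)
E
python3 fit.py
```

```text
[0.35438462 0.48752788 0.37579836] [0.00775907 0.08920073 0.0430522 ] rms 0.02599839617794412
now 0.16176094748671732 yaw for .25: -0.1369928350748909
quad [0.35301988 0.71531302 0.53486236] rms 0.02559552243940485 now 0.17235171082301626 yaw for .25: -0.05632063915734087
```

arm_command(delta_pos=[[0, 0, 0]], twist=[[0, 0, -0.02]])

```text
time: 22.65
eef_pos: [0.6421, 0.0633, 0.187]
tcp_rot: [1.0, 0.007, -0.0, 0.0]
ft_force: [-3.3, -0.5, 5.5]
opening: 0.0116
```

```bash
python3 st.py|tail -1
```

```text
Mz 0.535 tau7 -0.2858 tau [ 0.055 -1.24  -0.286]
```

arm_command(delta_pos=[[0, 0, 0]], twist=[[0, 0, -0.02]])

```text
time: 22.75
eef_pos: [0.6421, 0.0633, 0.187]
tcp_rot: [1.0, -0.008, -0.0, 0.0]
ft_force: [-3.3, -0.9, 5.2]
opening: 0.012
```

```bash
python3 st.py|tail -1
```

```text
Mz 0.529 tau7 -0.3002 tau [ 0.037 -1.242 -0.3  ]
```

arm_command(delta_pos=[[0, 0, 0]], twist=[[0, 0, -0.02]])

```text
time: 22.85
eef_pos: [0.6421, 0.0633, 0.187]
tcp_rot: [1.0, -0.023, -0.0, 0.0]
ft_force: [-4.2, -0.4, 4.4]
opening: 0.0121
```

```bash
python3 st.py
```

```text
22.85 pos [0.6421 0.0633 0.187 ] yaw -0.0458 F [-4.19 -0.37  4.36] M [0.045 0.802 0.593] op 0.0121 q7 -1.903
Mz 0.593 tau7 -0.3146 tau [ 0.019 -1.245 -0.315]
```

```bash
python3 fit.py "[(.014,.535),(-.016,.529),(-.046,.593)]"
python3 - <<'E'
import numpy as np
# tau7 vs yaw
y=np.array([.5534,.4934,.4335,.3736,.3136,.2537,.1937,.1639,.1339,.104,.074,.044,.014,-.016,-.0458])
t=-np.array([-.0893,-.0989,-.1142,-.1333,-.155,-.1787,-.2039,-.217,-.2303,-.2439,-.2577,-.2717,-.2858,-.3002,-.3146])
print(np.round(-np.diff(t)/np.diff(y)*-1,3))
E
```

```text
[0.3540673  0.50308976 0.37300003] [0.00751057 0.06213145 0.03656162] rms 0.025403040597470353
now 0.21079462699491752 yaw for .25: -0.12392918044283546
quad [0.35229206 0.59555288 0.57016891] rms 0.024952613327683514 now 0.22611005999414663 yaw for .25: -0.07773386932795101
[-0.16  -0.255 -0.319 -0.362 -0.396 -0.42  -0.44  -0.443 -0.455 -0.46
 -0.467 -0.47  -0.48  -0.483]
```

The excess is now about 0.21–0.23 N m above slack, with slope ~0.5 N m/rad. One last 0.03 rad step, then a hold.

arm_command(delta_pos=[[0, 0, 0]], twist=[[0, 0, -0.022]])

```text
time: 22.95
eef_pos: [0.6421, 0.0633, 0.1869]
tcp_rot: [0.999, -0.039, -0.0, 0.0]
ft_force: [-3.8, -0.2, 5.3]
opening: 0.0119
```

```bash
python3 st.py
```

```text
22.95 pos [0.6421 0.0633 0.1869] yaw -0.0788 F [-3.81 -0.17  5.32] M [0.018 0.802 0.588] op 0.0119 q7 -1.929
Mz 0.588 tau7 -0.2926 tau [ 0.01  -1.246 -0.293]
```

arm_command(delta_pos=[[0, 0, 0], [0, 0, 0], [0, 0, 0]], twist=[[0, 0, 0], [0, 0, 0], [0, 0, 0]])

```text
time: 23.25
eef_pos: [0.6421, 0.0633, 0.1869]
tcp_rot: [0.999, -0.039, -0.0, 0.0]
ft_force: [-4.4, -1.3, 5.9]
opening: 0.0118
```

```bash
python3 st.py
```

```text
23.25 pos [0.6421 0.0633 0.1869] yaw -0.0772 F [-4.44 -1.26  5.9 ] M [0.052 0.858 0.563] op 0.0118 q7 -1.928
Mz 0.563 tau7 -0.5464 tau [-0.033 -1.329 -0.546]
```

Now release, lift and move aside.

arm_command(delta_pos=[[0, 0, 0], [0, 0, 0], [0, 0, 0], [0, 0, 0.06], [0, 0, 0.16], [0, 0, 0.28], [0, -0.1, 0.32], [0, -0.22, 0.32], [-0.05, -0.34, 0.32], [-0.1, -0.46, 0.32], [-0.15, -0.55, 0.32], [-0.15, -0.55, 0.32]], twist=[[0, 0, 0], [0, 0, 0], [0, 0, 0], [0, 0, 0], [0, 0, 0], [0, 0, 0], [0, 0, 0], [0, 0, 0], [0, 0, 0], [0, 0, 0], [0, 0, 0], [0, 0, 0]], grip=0.2)

```text
time: 24.45
eef_pos: [0.579, -0.1665, 0.3147]
tcp_rot: [0.999, -0.046, -0.001, 0.003]
ft_force: [0.7, -0.3, 0.2]
opening: 0.0527
```

```bash
python3 st.py; python3 tv.py 4 ; python3 nd.py 4
python3 - <<'E'
from h import *
g=snap('top','pics/topF.png'); snap('side','pics/sideF.png')
E
```

```text
24.45 pos [ 0.579  -0.1665  0.3147] yaw -0.0916 F [ 0.67 -0.28  0.2 ] M [ 0.016 -0.036  0.022] op 0.0527 q7 -1.548
Mz 0.022 tau7 0.4098 tau [-0.026 -0.03   0.41 ]
133 249.38 20 r 0.0669 ang -25.51
134 248.86 31 r 0.0629 ang -25.51
135 248.11 42 r 0.0586 ang -24.82
136 247.45 81 r 0.0545 ang -24.31
137 247.58 73 r 0.0515 ang -26.48
138 247.95 24 r 0.0491 ang -29.75
133 249.38 20 r 0.068 ang -24.58
134 248.86 31 r 0.0641 ang -24.53
135 248.11 42 r 0.0598 ang -23.78
136 247.45 81 r 0.0556 ang -23.21
137 247.58 73 r 0.0527 ang -25.27
138 247.95 24 r 0.0502 ang -28.41
130 250.58 48
131 250.31 94
132 249.95 89
133 249.53 72
134 248.86 71
135 247.95 90
[ -0.51203588 317.37434166] u at 131.17: 250.2105954699971 err mm tang -0.5710546579587968
[ -0.31838163 291.98628884] u at 131.17: 250.224170660834 err mm tang -0.5301254575854912
[ -0.66654278 338.05554489] u at 131.17: 250.62512788221375 err mm tang 0.6787605648744286
```

View pics/tv4.png

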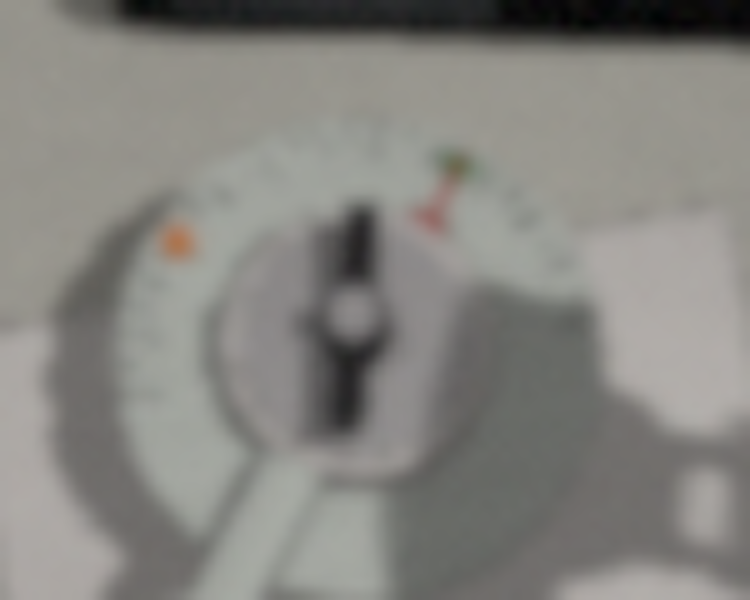

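View pics/topF.png

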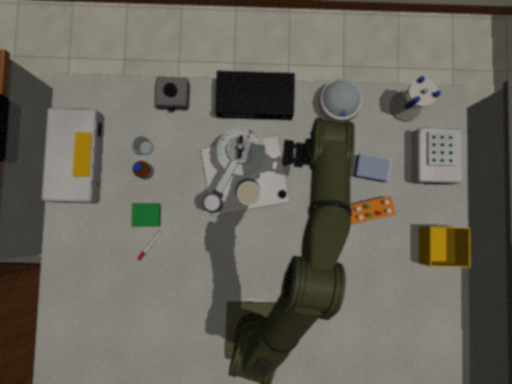

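The needle lies over the middle of the green stud (crop (457,162)), unchanged since before tightening. The knob shows its new angle and the other items are where they were. I'll let the arm settle, then hand in.

arm_command(delta_pos=[[0, 0, 0], [0, 0, 0], [0, 0, 0]], twist=[[0, 0, 0], [0, 0, 0], [0, 0, 0]])

```text
time: 25.15
eef_pos: [0.5827, -0.1566, 0.3146]
tcp_rot: [0.999, -0.039, -0.0, 0.0]
ft_force: [0.1, -0.6, 0.5]
opening: 0.053
```

```bash
python3 -c "
from h import *
print(order.job_done())"
```

```text
the job is handed in; nothing more can be done
None
```

The boom is at its green station with the knob tightened again, and I handed the job in at about 25 s of the 67 s allowed.

- **Slackening:** I turned the knob 1.02 rad anticlockwise. The boom then moved with under 1 N of side force, so it was not forced while clamped.
- **Swing:** I held the boom's bar and turned it about 31° clockwise seen from above. In the last picture the red needle lies over the green stud. Two line fits put it about 0.6 mm to one side of centre and one about 0.6 mm to the other, under half a degree. Nothing shifted on releasing the bar or on tightening.
- **Tightening:** Running slack took about 0.354 N m, and the last reading while turning was 0.588 N m, or 0.23 above slack. The fitted curves put the final excess at about 0.23 to 0.25 N m, within the 0.17–0.32 band. Single readings scatter by about 0.025 N m.
- **Finish:** The gripper is open and clear of the stand, and the last top view shows no change in the other things on the bench.

**Two checks disagreed along the way:**
- The fingertips sat about 32 mm higher than the reported tool position, so the first grasp closed on air.
- The second grasp was too low, closed on the knob's hub instead of its bar, and was redone before any turning.

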